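Hang the dip probe over its beaker

ROBOT

A 7-joint arm with a two-finger parallel gripper is mounted at the origin on the work surface. World frame = base frame: x ahead of the robot, y to its left, z up, the work surface at z = 0. Lengths are in mm, angles in rad, forces in N, time in s.
With the tool pointing down it reaches from about 400 to 875 mm from the base axis. Payload 4.4 kg.
Tool frame: the origin (TCP) lies at the very end of the fingers, on their centre line; the grasp point (between the pads) lies 19 mm behind it; z points along the fingers, y is the line along which they close (so a half turn about z gives the same grasp; the last joint's range is limited). The gripper opens to 85 mm and grips with 20 to 120 N. Pads are 22 mm wide; open, the fingers measure 114 mm over their backs; the gripper's body (76 mm by 85 mm) begins 54 mm behind the grasp point. The pads swing forward as they close: fully open they stand 13 mm farther back than shut.
Start: joints at [-1.268, 0.628, 0.038, 1.517, -0.027, 0.996, -0.02], TCP at [234.3, 606.318, 231.313] pointing down, gripper open.
Joint ranges: [-3.06, 3.06], [-0.37, 2.12], [-1.25, 1.32], [0.18, 2.47], [-1.1, 4.24], [0.23, 1.98], [-2.94, 2.94]. Speed limits (rad/s): [2.57, 2.57, 3.14, 3.14, 3.14, 3.14, 3.14].

INTERFACE

Orientations are given as [roll, pitch, yaw] about the fixed x, y, z axes, in that order (R = Rz(yaw) Ry(pitch) Rx(roll)).
In Python, from cell import read_state, get_image, camera_params, finish_job gives the robot as it stands.
- The arm moves only by the tool arm_command, never from a script. Its argument "deltas" is a list of rows, each an object of numbers: "dx", "dy", "dz": the shift along the world's x, y, z in m; "yaw": the turn about the world's z in degrees; "jaw": the opening, from 0 (shut) to 1 (fully open). A call has 1 to 20 rows; each row is the pose to reach, as a shift and turn from the pose commanded when the call began; what a row does not reach only later rows make up. A row lasts 1/10 s, in which the tool goes at most 50 mm and 8.59 degrees, less where a joint would pass 70% of its speed; a pose out of reach is approached as far as the arm can. A call with a gripper value outside its range is refused whole. The fingers move at their own pace and stop on an object; the grip force is fixed at half the most. Time passes only in rows, so rows that repeat a pose let the fingers close. It gives the time, the measured TCP pose, the force, the opening and the grip force at its end, in the units of the state.
- read_state(): the state, without advancing time (a new reading comes with each control period).
- get_image(name): name is "side" or "top" or "wrist"; returns (picture, depth): 420x560x3 uint8, red, green, blue; 420x560 float32, mm along the optical axis (not along the pixel's ray), 0 where there is no reading.
- camera_params(name): a dict with "camera_matrix" (3x3 intrinsics, pixels), "k1" (the pictures are not rectified: a ray, as slopes to the right and down, at radius r is drawn at 1 + k1 r^2 times it, then the intrinsics apply), "extrinsics" (4x4, takes a point from camera to world coordinates). Camera axes: x right, y down, z forward; pixel columns grow to the right and rows downward; lengths in mm; the calibration is good to about 2 mm. A picture is of the moment at which its call begins: read the wrist's pose just before it. camera_params takes no time and is no camera call; for the wrist camera it gives the pose at the moment of the call.
- finish_job(): hands the job in; it is judged then, once.
The state is a dict: "clock": time; "qpos": joint angles; "qd": joint speeds; "tau": joint torques, N m; "eef_pos": TCP position; "tool_rot": TCP orientation; "force": force on the tool from outside, world axes, zero at the start; "torque": the same for the moment, N m; "width": finger opening in mm; "gripper_force": force on a finger pad.
Only numpy, scipy, OpenCV 4.12 (cv2) and the standard library are available. Lean on these libraries where they do the work, as an engineer would, in place of code of your own. Each camera call takes 0.05 s, during which the arm holds its last target. There are 200 camera calls.

TASK

Take the dip probe by its middle out of the foam packing tray and lay it flat on a clear patch of the green mat, then take it again by the two orange buttons on its head, lift it level well clear of everything, ease the grip so that it swings down in the fingers until it hangs tip down, and grip it firmly again. Carry it so to the electrode stand, in through the open mouth of the fork with the tip above the beaker, and lower it until the square collar sits squarely down in the fork's pocket with the tip inside the beaker; only then let go and leave it hanging. The glass bulb at the tip must never touch anything, and leave the beaker and everything else on the bench where they are.

Things in the scene. Friction and masses are not known exactly. Their poses are not given: they have to be found in the camera images.
- probe: Dip probe, 203 mm long, about 0.24 kg. Origin: on its long axis, between the two orange buttons of the head. x runs along the probe from tip to head (up when it hangs tip down), y through the buttons, z up as it lies in the tray. Laid on a flat surface it rests level on the head's rim and one flat of the collar, its axis 17 mm up, shaft and bulb clear of the surface.
- probe_head (a point): Same frame as probe. Black disc head (disc axis y), 34 mm diameter, 16 mm thick, with a round orange button, 12 mm diameter, on each face: 22 mm across. Neck 16 mm diameter, x = -13 to -41 mm. Pinched on the buttons with 60 N or more it stays level; eased below some 35 N it swings, the less force the nearer to plumb (5 degrees off at 4 N); under 2 N it slips out.
- probe_middle (a point): Point on the probe's axis at x = -80 mm: where to take it in the tray. Sage-green handle, 24 mm diameter, from x = -41 to -98 mm. The centre of mass is near here, at about x = -86 mm.
- probe_collar (a point): Point on the probe's axis at x = -106 mm: centre of the tip-side face of the square steel collar (34 x 34 mm, sides along y and z, x from -98 to -106 mm), the face that rests on the fork. Steel shaft 12 mm diameter from x = -106 to -176 mm.
- probe_tip (a point): Outermost point of the glass bulb, on the probe's axis at x = -185.5 mm.
- probe_bulb: Fragile glass bulb, 11 mm diameter, fixed to the probe's tip. This body's origin and axes are the probe's; the bulb's centre is at x = -180 mm.
- tray: White foam packing tray, fixed, 250 (x) x 140 (y) x 45 mm high. Origin: centre of its underside, z up. The probe lies along its x axis, head towards +x (probe origin at tray x = +90 mm), axis 25 mm and top 42 mm above the bench, in a channel 31 mm wide whose floor is 8 mm above the bench.
- tray_well (a point): Centre of the finger well at the level of the foam's top (tray x = +10 mm): the only place with room for fingers beside the probe. It spans tray x from -28 to +40 mm, is 94 mm wide in y and has the channel's floor.
- stand: Electrode stand, fixed. Origin: centre of the underside of its grey base, 200 (x) x 120 (y) x 12 mm; z up, x from the fork's mouth towards the post. Steel post 12 mm diameter, 286 mm high, at x = +78 mm, with a black clamp boss 34 mm square, 114 to 154 mm high, a knob behind it to x = +127 mm; an arm 22 mm wide, 8 mm thick, runs from the boss to the fork.
- fork_seat (a point): Where the centre of the collar's face belongs, 140 mm above the bench at stand x = -45 mm; stand's axes. Fork plate 8 mm thick (top at 140 mm), 50 mm wide; slot 18 mm wide, open to -x, ending 6.5 mm beyond the seat. Pocket 41.5 mm long in x between lips 5 mm high (x = -21 to -26 mm on the prongs, +20.5 to +24.5 mm at the back): the collar's sides go along and across the fork.
- fork_mouth (a point): Point 45 mm in front of the seat (-x), level with it, where the flared prong ends stop; the slot narrows from about 40 mm here to 18 mm at 28 mm from the seat.
- beaker: Glass beaker on the stand's base, straight below the seat, loose, 80 mm diameter, 80 mm high (rim 92 mm above the bench). Origin: centre of its underside. With the collar seated the tip hangs about 60 mm above the bench.
- jug: Clear plastic measuring jug, 116 mm diameter, 200 mm high, handle out to 94 mm from its axis towards its +y. Origin: centre of its underside.
- housing: Sage-green tapered sensor housing standing on its flange, 94 mm diameter (with lugs 102), 172 mm high. Origin: centre of its underside.
- spare_beaker: Empty glass beaker, 84 mm diameter, 95 mm high. Origin: centre of its underside.
- tape: Roll of tan adhesive tape lying flat, 96 mm outside diameter, 46 mm high. Origin: centre of its underside.
- cap1: Small sage-green cap, 40 mm diameter, 24 mm high. Origin: centre of its underside.
- cap2: A second such cap. Origin: centre of its underside.
- meter: Handheld grey meter lying on its back, 150 (x) x 76 (y) x 28 mm high. Origin: centre of its underside.
There are look-alikes about, which are no part of the job. There is more than one size of the probe; the job needs the smaller.

How it is judged (in metres and radians):
On the way, in this order (a step that is already met when the one before it is completed fails the run):
1. the probe lies level on the mat, out of the tray, let go and at rest (height (world z) of probe below 0.021 m and angle between probe's own x axis and vertical between 1.45 and 1.69 rad and contact force between the fingers and probe below 0.05 N and linear speed of probe below 0.02 m/s), for 0.2 s.
2. held by the buttons on its head, lifted level (within about 18 degrees) and clear, more than 100 mm up (height (world z) of probe above 0.1 m and angle between probe's own x axis and vertical between 1.25 and 1.89 rad and distance between the grasp point and probe below 0.03 m and contact force between the fingers and probe above 1 N), for 0.2 s.
3. still held by the buttons and clear of everything, the probe has swung down and hangs tip down (within about 17 degrees of upright) under a gripper that points down, gripped again (height (world z) of probe above 0.195 m and angle between probe's own x axis and vertical below 0.3 rad and distance between the grasp point and probe below 0.03 m and contact force between the fingers and probe above 25 N and angle between the grasp point's own z axis and vertical above 2.5 rad), for 0.3 s.
4. lowered by its head until the collar is down in the fork's pocket (within 6 mm of the seat's height, 12 mm sideways), still in the fingers (horizontal distance between probe_collar and fork_seat below 0.012 m and z of probe_collar in the frame of fork_seat between -0.006 and 0.006 m and angle between probe's own x axis and vertical below 0.2 rad and contact force between the fingers and probe above 0.5 N), for 0.1 s.
At the end, for the whole second after the job is handed in: The probe hangs upright (within 6 degrees) in the fork, let go and at rest: the collar's face within 7 mm sideways and 3 mm in height of the seat, its tip inside the beaker, which has moved less than 10 mm (horizontal distance between probe_collar and fork_seat below 0.007 m and z of probe_collar in the frame of fork_seat between -0.003 and 0.003 m and angle between probe's own x axis and vertical below 0.1 rad and horizontal distance between probe_tip and beaker below 0.03 m and linear speed of probe below 0.01 m/s and contact force between the fingers and probe below 0.05 N and distance of beaker from where it was at the start of the episode below 0.01 m); the robot touches nothing.
It fails at once if the glass bulb touched something (more than 0.3 N) (contact force between probe_bulb and anything else above 0.3 N).
It fails at once if the beaker was moved more than 10 mm (distance of beaker from where it was at the start of the episode above 0.01 m).
It fails at once if one of the other things on the bench (jug, housing, spare beaker, tape, caps, meter) was moved more than 10 mm (distance of any of jug, housing, spare_beaker, tape, cap1, cap2, meter from where it was at the start of the episode above 0.01 m).
It also fails if it takes over 70 s, if anything falls off the work surface, if the arm or the gripper's body presses on something with over 40 N, if the wrist force passes 120 N, or if a joint passes its speed limit or range.

## Working session

There is one attempt and no reset: what is moved stays moved. The work goes in short steps, Python scripts to look and compute and a tool call to move; the robot and the scene stay as the last step left them, time stands still between calls to the robot, and variables do not carry over. Pictures are saved under pics/ and viewed, at most 10 in all, crops included, and the job is handed in when it is done.

Besides the shell and the picture viewer there is one more tool, called after ">>>" as name([rows], argument=value, ...), one row to a line, values as JSON. arm_command: Moves the arm, as the interface text tells. Its arguments: {"type":"object","properties":{"deltas":{"type":"array"}},"required":["deltas"]}

```bash
ls; mkdir -p pics; cat > h.py <<'E'
import numpy as np, cv2
from cell import *
def ray(name,uv,P=None):
    P=P or camera_params(name);K=np.array(P["camera_matrix"],float);E=np.array(P["extrinsics"],float)
    uv=np.atleast_2d(np.array(uv,float))
    d=np.c_[(uv[:,0]-K[0,2])/K[0,0],(uv[:,1]-K[1,2])/K[1,1]]
    s=d.copy()
    for _ in range(20): s=d/(1+P["k1"]*(s**2).sum(1,keepdims=True))
    r=np.c_[s,np.ones(len(s))]
    return E[:3,3], r@E[:3,:3].T
def plane(name,uv,z,P=None):
    o,d=ray(name,uv,P); return o+d*((z-o[2])/d[:,2])[:,None]
def pts(name,dep,P=None):
    """world point per pixel from depth"""
    h,w=dep.shape; v,u=np.mgrid[:h,:w]
    o,d=ray(name,np.c_[u.ravel(),v.ravel()],P)
    return (o+d*dep.reshape(-1,1)).reshape(h,w,3)
E
python3 - <<'E'
from h import *
for n in("top","side","wrist"):
    P=camera_params(n);print(n,np.round(P["extrinsics"],3).tolist(),np.round(P["camera_matrix"],1).tolist(),P["k1"])
    im,d=get_image(n);cv2.imwrite(f"pics/{n}0.png",im[:,:,::-1]);np.savez(f"pics/{n}0.npz",im=im,d=d)
print(read_state())
E
```

```text
pics
top [[-0.026, -0.993, 0.112, 392.992], [-1.0, 0.027, 0.012, -21.841], [-0.015, -0.112, -0.994, 1254.828], [0.0, 0.0, 0.0, 1.0]] [[509.5, 0.0, 278.4], [0.0, 509.5, 214.9], [0.0, 0.0, 1.0]] -0.19408430608530564
side [[0.947, -0.183, 0.263, 229.397], [-0.32, -0.497, 0.806, -884.691], [-0.017, -0.848, -0.53, 666.052], [0.0, 0.0, 0.0, 1.0]] [[539.2, 0.0, 293.1], [0.0, 539.2, 210.9], [0.0, 0.0, 1.0]] 0.023934868713181297
wrist [[0.361, 0.895, 0.263, 166.542], [0.933, -0.346, -0.103, 631.158], [-0.002, 0.282, -0.959, 373.116], [0.0, 0.0, 0.0, 1.0]] [[321.9, 0.0, 274.5], [0.0, 321.9, 209.4], [0.0, 0.0, 1.0]] -0.049265631490566446
{'clock': 0.15, 'qpos': array([-1.26782131,  0.62913511,  0.0384452 ,  1.51811921, -0.02703098,
        0.99628384, -0.02000905]), 'qd': array([ 1.33647102e-03, -2.51138140e-03, -4.80194457e-05, -1.85918299e-03,
        2.81692647e-04, -6.06642444e-04,  5.21636421e-04]), 'tau': array([ 8.31542366e-04, -5.63798761e+01,  1.22797586e+00, -1.93651038e+01,
        1.12860205e-02,  7.33752502e-03, -2.68248647e-05]), 'eef_pos': array([234.10054173, 605.88760844, 230.60542901]), 'tool_rot': array([-3.14016424e+00, -2.17032480e-05,  2.77279474e+00]), 'force': array([-0.07912631, -0.12933678,  0.66528268]), 'torque': array([-0.04432569, -0.0307027 , -0.01071115]), 'gripper_force': 0.0, 'width': 85.49441556309827}
```

View pics/top0.png

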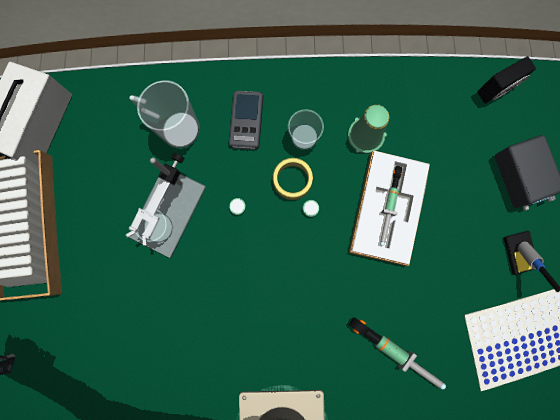

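View pics/side0.png

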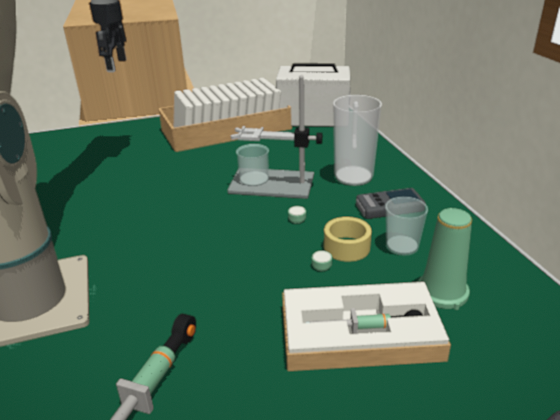

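The top view shows the tray at px (390,208) with the probe's head up at (397,172). The stand's post is at (175,165) and its fork at (143,225), with the mouth towards lower left. The larger look-alike lies on the mat at (395,350). In the side view the fork is at (262,134) and the tray at (363,325).

```bash
python3 - <<'E'
from h import *
z=np.load("pics/top0.npz");im,d=z["im"],z["d"];W=pts("top",d)
print("zero depth",(d==0).sum(), "mat z",np.median(W[260:320,150:300,2]))
v,u=np.mgrid[:420,:560]
def box(a,b,c,e): return (u>=a)&(u<b)&(v>=c)&(v<e)
def rect(m):
    r=cv2.minAreaRect(W[m][:,:2].astype(np.float32));return np.round(r[0],1),np.round(r[1],1),round(r[2],2),m.sum(),np.median(W[m][:,2])
tm=box(335,440,140,275)&(W[...,2]>38)&(W[...,2]<52)&(im.min(2)>120)
print("tray",rect(tm))
hsv=cv2.cvtColor(im,cv2.COLOR_RGB2HSV)
g=box(380,402,185,225)&(hsv[...,0]>45)&(hsv[...,0]<85)&(hsv[...,1]>60)&(hsv[...,2]>80)
P=W[g];print("handle n",g.sum(),P.mean(0),P[:,2].max()); 
b=box(385,410,155,195)&(im.max(2)<60)&(W[...,2]>25);print("head",b.sum(),W[b].mean(0),np.percentile(W[b][:,2],[50,95]))
for lo,hi in((6,20),(128,150)):
    m=box(120,215,150,265)&(W[...,2]>lo)&(W[...,2]<hi)
    print("stand",lo,rect(m))
s=box(120,215,130,265)&(W[...,2]>100);print("hi pts",s.sum())
crop=lambda a,b,c,e,n,k=6:cv2.imwrite(n,cv2.resize(im[c:e,a:b,::-1],None,fx=k,fy=k,interpolation=cv2.INTER_CUBIC))
A=cv2.resize(im[145:270,120:212,::-1],(400,543),interpolation=cv2.INTER_CUBIC)
B=cv2.resize(im[145:270,345:437,::-1],(400,543),interpolation=cv2.INTER_CUBIC)
cv2.imwrite("pics/c1.png",np.hstack([A,B]))
E
```

```text
zero depth 894 mat z -0.23528111515940964
tray (array([ 543. , -280.3]), array([143.5, 253.5]), 74.8, np.int64(4219), np.float64(45.148571976375706))
handle n 180 [ 561.38213349 -281.89906013   41.03847788] 1254.8277029012972
head 126 [ 617.27170558 -296.38339286   46.12998781] [36.15978958 45.25215016]
stand 6 (array([562.5, 271.5]), array([234.2, 287.4]), 86.07, np.int64(2297), np.float64(11.870597028057318))
stand 128 (array([566.7, 265.8]), array([ 53.1, 218.2]), 63.71, np.int64(1009), np.float64(139.85598627090258))
hi pts 1664
```

View pics/c1.png

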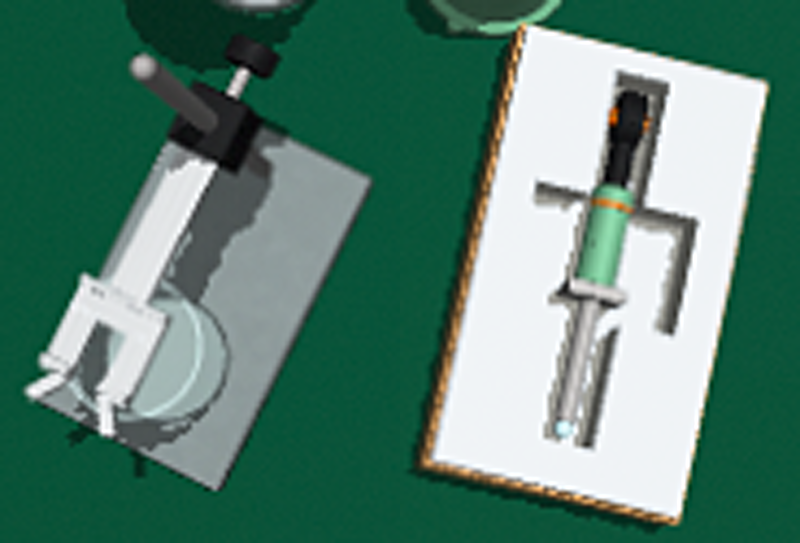

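The left crop shows the fork at about (100,350) with its mouth at lower left. The right crop shows the probe in the tray: head (630,118), handle (605,235), collar (592,290), bulb (565,430). I'll move near the fork for a closer wrist look.

>>> arm_command([
  {"dz": 0.05},
  {"dz": 0.1},
  {"dx": 0.03, "dy": -0.04, "dz": 0.1},
  {"dx": 0.06, "dy": -0.08, "dz": 0.1},
  {"dx": 0.09, "dy": -0.12, "dz": 0.1},
  {"dx": 0.12, "dy": -0.16, "dz": 0.1},
  {"dx": 0.14, "dy": -0.2, "dz": 0.1},
  {"dx": 0.16, "dy": -0.24, "dz": 0.1},
  {"dx": 0.19, "dy": -0.28, "dz": 0.1},
  {"dx": 0.216, "dy": -0.306, "dz": 0.1},
  {"dx": 0.216, "dy": -0.306, "dz": 0.1},
  {"dx": 0.216, "dy": -0.306, "dz": 0.1},
  {"dx": 0.216, "dy": -0.306, "dz": 0.1},
  {"dx": 0.216, "dy": -0.306, "dz": 0.1},
])

```text
invalid input at $.deltas[0]: expected keys dx, dy, dz, yaw, jaw
```

```bash
python3 - <<'E'
from h import *
P=camera_params("wrist");im,d=get_image("wrist");np.savez("pics/w1.npz",im=im,d=d,P=P)
cv2.imwrite("pics/w1.png",im[:,:,::-1]);s=read_state();print(s["eef_pos"],s["tool_rot"],s["qpos"],s["clock"])
E
```

```text
[234.15257168 605.97720946 230.75874845] [-3.14044912e+00 -4.17362995e-05  2.77278209e+00] [-1.26777593  0.62898908  0.03842963  1.51793504 -0.02702593  0.99632819
 -0.01999582] 0.2
```

View pics/w1.png

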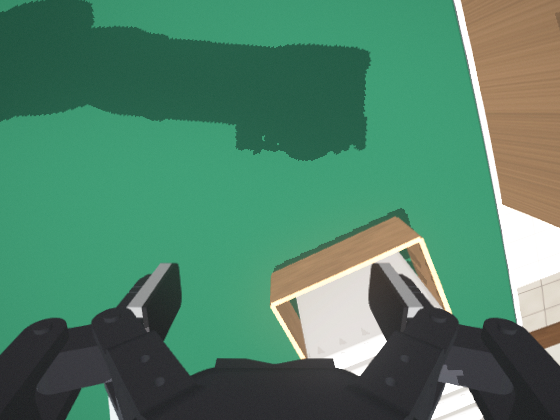

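That picture is of the start pose because the move was refused. It shows mat, fingers, and the slide box at (360,290). I'll resend with all the keys.

>>> arm_command([
  {"dx": 0, "dy": 0, "dz": 0.05, "yaw": 0, "jaw": 1},
  {"dx": 0, "dy": 0, "dz": 0.1, "yaw": 0, "jaw": 1},
  {"dx": 0.03, "dy": -0.04, "dz": 0.1, "yaw": 0, "jaw": 1},
  {"dx": 0.06, "dy": -0.08, "dz": 0.1, "yaw": 0, "jaw": 1},
  {"dx": 0.09, "dy": -0.12, "dz": 0.1, "yaw": 0, "jaw": 1},
  {"dx": 0.12, "dy": -0.16, "dz": 0.1, "yaw": 0, "jaw": 1},
  {"dx": 0.14, "dy": -0.2, "dz": 0.1, "yaw": 0, "jaw": 1},
  {"dx": 0.17, "dy": -0.24, "dz": 0.1, "yaw": 0, "jaw": 1},
  {"dx": 0.2, "dy": -0.28, "dz": 0.1, "yaw": 0, "jaw": 1},
  {"dx": 0.23, "dy": -0.3, "dz": 0.1, "yaw": 0, "jaw": 1},
  {"dx": 0.24, "dy": -0.306, "dz": 0.1, "yaw": 0, "jaw": 1},
  {"dx": 0.24, "dy": -0.306, "dz": 0.1, "yaw": 0, "jaw": 1},
  {"dx": 0.24, "dy": -0.306, "dz": 0.1, "yaw": 0, "jaw": 1},
  {"dx": 0.24, "dy": -0.306, "dz": 0.1, "yaw": 0, "jaw": 1},
])

```text
clock: 1.6
eef_pos: [472.6, 302.2, 331.1]
tool_rot: [3.141, -0.002, 2.776]
force: [0.8, -0.3, -0.1]
width: 85.6
gripper_force: 0.0
```

```bash
cat > snap.py <<'E'
import sys
from h import *
n=sys.argv[1];s=read_state();P=camera_params("wrist");im,d=get_image("wrist");np.savez(f"pics/{n}.npz",im=im,d=d,P=P)
cv2.imwrite(f"pics/{n}.png",im[:,:,::-1]);print(np.round(s["eef_pos"],1),np.degrees(s["tool_rot"]).round(2),s["qpos"].round(3),s["clock"])
E
python3 snap.py w2
```

```text
[472.6 302.2 331.1] [ 1.7999e+02 -9.0000e-02  1.5907e+02] [-0.695  0.403  0.114  1.633 -0.051  1.11   0.638] 1.6
```

View pics/w2.png

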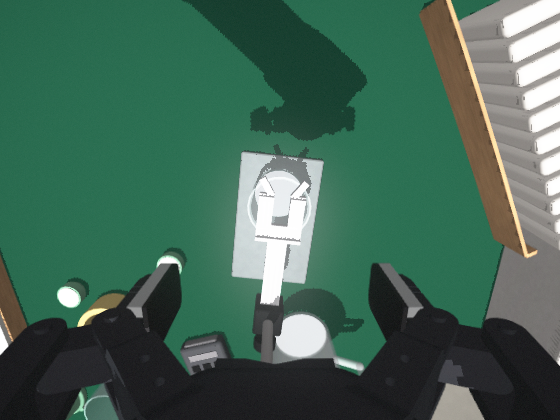

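The fork is at (280,210), with its prong ends at (262,190) and (302,188). The arm runs down to the boss at (268,310), and the beaker ring is around (278,205).

```bash
cat > fork.py <<'E'
import sys
from h import *
def go(n):
    z=np.load(f"pics/{n}.npz",allow_pickle=True);im,d,P=z["im"],z["d"],z["P"].item();W=pts("wrist",d,P)
    v,u=np.mgrid[:420,:560]
    m=(u>220)&(u<330)&(v>150)&(v<310)&(W[...,2]>130)&(W[...,2]<155)&(im.min(2)>100)
    Q=W[m];print(n,m.sum(),"z pct",np.percentile(Q[:,2],[5,50,95]))
    X=Q[:,:2]; a=np.radians(-26)
    for it in range(4):   # stand axis: direction from arm centre line; refine
        e=np.array([np.cos(a),np.sin(a)]);f=np.array([-e[1],e[0]])
        s,t=X@e,X@f; s0=s.min()
        L=[]
        for c in np.arange(s0+70,s.max()-5,4):
            k=(s>c)&(s<c+4)
            if k.sum()>5: L.append((c+2,(t[k].min()+t[k].max())/2,np.ptp(t[k])))
        L=np.array(L);sl=np.polyfit(L[:,0],L[:,1],1)[0];a+=np.arctan(sl)*.8
    s,t=X@e,X@f
    print("angle",np.degrees(a),"s range",s.min(),s.max())
    for c in np.arange(s.min(),s.max(),4):
        k=(s>=c)&(s<c+4)
        if k.sum()<3: continue
        tt=np.sort(t[k]);g=np.diff(tt);i=g.argmax()
        print(round(c+2-s.min(),1),"t %.1f..%.1f mid %.1f w %.1f gap %.1f mid %.1f z %.1f"%(tt[0],tt[-1],(tt[0]+tt[-1])/2,np.ptp(tt),g[i],(tt[i]+tt[i+1])/2,np.median(Q[k][:,2])))
go(sys.argv[1])
E
python3 fork.py w2
```

```text
w2 3245 z pct [138.57665826 140.16709885 145.03785956]
angle -27.070132523153394 s range 274.23959021665246 427.2623125436841
2.0 t 467.1..518.7 mid 492.9 w 51.7 gap 36.2 mid 492.9 z 139.5
6.0 t 467.5..518.6 mid 493.1 w 51.1 gap 31.3 mid 492.9 z 140.1
10.0 t 470.1..515.7 mid 492.9 w 45.7 gap 26.0 mid 492.9 z 140.2
14.0 t 472.5..512.2 mid 492.3 w 39.7 gap 20.4 mid 492.6 z 139.8
18.0 t 468.0..517.5 mid 492.7 w 49.6 gap 18.2 mid 492.9 z 139.9
22.0 t 468.1..517.4 mid 492.8 w 49.3 gap 18.7 mid 492.5 z 144.9
26.0 t 468.5..517.7 mid 493.1 w 49.2 gap 18.0 mid 492.7 z 140.7
30.0 t 467.8..517.6 mid 492.7 w 49.9 gap 18.8 mid 492.4 z 140.1
34.0 t 468.0..517.2 mid 492.6 w 49.2 gap 18.4 mid 492.6 z 140.0
38.0 t 468.4..517.6 mid 493.0 w 49.2 gap 17.9 mid 492.7 z 140.1
42.0 t 467.7..517.2 mid 492.4 w 49.4 gap 18.5 mid 492.4 z 140.0
46.0 t 467.9..517.4 mid 492.7 w 49.5 gap 18.4 mid 492.8 z 140.1
50.0 t 468.4..517.1 mid 492.8 w 48.8 gap 17.9 mid 492.6 z 140.0
54.0 t 467.7..517.7 mid 492.7 w 50.0 gap 0.9 mid 501.5 z 139.9
58.0 t 468.0..517.1 mid 492.5 w 49.1 gap 0.9 mid 499.6 z 140.2
62.0 t 468.4..517.
[... 807 characters left out ...]
.0 t 481.4..503.3 mid 492.4 w 21.9 gap 1.0 mid 491.1 z 140.0
118.0 t 481.4..502.6 mid 492.0 w 21.2 gap 1.0 mid 485.7 z 140.1
122.0 t 481.9..503.2 mid 492.5 w 21.3 gap 1.0 mid 501.3 z 140.1
126.0 t 481.3..503.4 mid 492.3 w 22.0 gap 1.1 mid 485.4 z 140.0
130.0 t 481.5..503.0 mid 492.2 w 21.5 gap 1.0 mid 491.6 z 140.1
134.0 t 481.9..503.2 mid 492.5 w 21.3 gap 1.1 mid 487.3 z 140.2
138.0 t 481.3..502.5 mid 491.9 w 21.3 gap 1.2 mid 492.4 z 140.3
142.0 t 481.5..502.9 mid 492.2 w 21.4 gap 1.0 mid 482.2 z 140.1
146.0 t 481.8..503.2 mid 492.5 w 21.3 gap 1.1 mid 489.6 z 140.3
150.0 t 481.2..502.8 mid 492.0 w 21.6 gap 1.1 mid 488.8 z 140.0
154.0 t 481.1..499.3 mid 490.2 w 18.2 gap 7.2 mid 495.7 z 139.4
```

Fork measured: seat at about (508.5, 293.4), z 140 (top camera also gave 139.9), stand axis about -27.2°. Next I'll go over the tray.

>>> arm_command([
  {"dx": 0.005, "dy": -0.045, "dz": 0, "yaw": 0, "jaw": 1},
  {"dx": 0.01, "dy": -0.09, "dz": 0, "yaw": 0, "jaw": 1},
  {"dx": 0.015, "dy": -0.135, "dz": 0, "yaw": 1, "jaw": 1},
  {"dx": 0.02, "dy": -0.18, "dz": 0, "yaw": 2, "jaw": 1},
  {"dx": 0.025, "dy": -0.225, "dz": 0, "yaw": 3, "jaw": 1},
  {"dx": 0.03, "dy": -0.27, "dz": 0, "yaw": 4, "jaw": 1},
  {"dx": 0.035, "dy": -0.315, "dz": 0, "yaw": 5, "jaw": 1},
  {"dx": 0.04, "dy": -0.36, "dz": 0, "yaw": 6, "jaw": 1},
  {"dx": 0.045, "dy": -0.405, "dz": 0, "yaw": 6, "jaw": 1},
  {"dx": 0.05, "dy": -0.45, "dz": -0.02, "yaw": 6, "jaw": 1},
  {"dx": 0.055, "dy": -0.495, "dz": -0.04, "yaw": 6, "jaw": 1},
  {"dx": 0.06, "dy": -0.535, "dz": -0.06, "yaw": 6, "jaw": 1},
  {"dx": 0.06, "dy": -0.575, "dz": -0.08, "yaw": 6, "jaw": 1},
  {"dx": 0.06, "dy": -0.575, "dz": -0.1, "yaw": 6, "jaw": 1},
  {"dx": 0.06, "dy": -0.575, "dz": -0.1, "yaw": 6, "jaw": 1},
  {"dx": 0.06, "dy": -0.575, "dz": -0.1, "yaw": 6, "jaw": 1},
  {"dx": 0.06, "dy": -0.575, "dz": -0.1, "yaw": 6, "jaw": 1},
])

```text
clock: 3.35
eef_pos: [535.7, -273.0, 232.6]
tool_rot: [3.141, 0.002, 2.88]
force: [0.6, -0.0, 0.5]
width: 85.5
gripper_force: 0.0
```

```bash
python3 snap.py w3
```

```text
[ 535.7 -273.   232.6] [1.7996e+02 1.2000e-01 1.6504e+02] [ 0.284  0.563  0.225  1.664 -0.15   0.929  1.875] 3.35
```

View pics/w3.png

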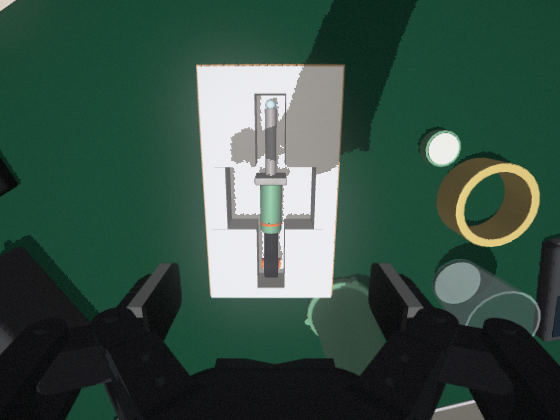

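The probe is in the tray: bulb (271,104), collar (270,180), handle (271,205), buttons (263/280,264). The finger well is open on both sides.

```bash
python3 - <<'E'
from h import *
z=np.load("pics/w3.npz",allow_pickle=True);im,d,P=z["im"],z["d"],z["P"].item();W=pts("wrist",d,P)
v,u=np.mgrid[:420,:560]
m=(u>190)&(u<355)&(v>55)&(v<305)&(W[...,2]>40)&(W[...,2]<50)
r=cv2.minAreaRect(W[m][:,:2].astype(np.float32));print("tray",r,np.median(W[m][:,2]))
hsv=cv2.cvtColor(im,cv2.COLOR_RGB2HSV)
B=(u>255)&(u<287)
g=B&(v>183)&(v<235)&(hsv[...,0]>45)&(hsv[...,0]<85)&(hsv[...,1]>40)&(im[...,1]>90)&(W[...,2]>22)
Q=W[g];c=Q.mean(0);vx,vy,x0,y0=cv2.fitLine(Q[:,:2].astype(np.float32),cv2.DIST_L2,0,.01,.01).ravel()
print("handle",g.sum(),c,"top z",np.percentile(Q[:,2],98),"dir",np.degrees(np.arctan2(vy,vx)))
e=np.array([np.cos(np.radians(-15)),np.sin(np.radians(-15))]);f=np.array([-e[1],e[0]])
for n,Q in(("handle",Q),("orange",W[B&(v>250)&(v<280)&(im[...,0]>150)&(im[...,2]<110)]),("shaft",W[B&(v>110)&(v<170)&(W[...,2]>24)&(W[...,2]<40)]),("collar",W[B&(v>165)&(v<190)&(W[...,2]>38)&(W[...,2]<48)])):
    s,t=Q[:,:2]@e,Q[:,:2]@f;print(n,len(s),"s",s.min(),s.max(),"t",t.min(),t.max(),(t.min()+t.max())/2,"z",np.percentile(Q[:,2],[5,98]))
w=W[(u>225)&(u<320)&(v>165)&(v<230)&(W[...,2]<15)&(W[...,2]>0)];print("well floor",len(w),np.median(w[:,2]))
E
```

```text
tray ((550.962646484375, -267.817626953125), (169.96981811523438, 262.0748291015625), 74.9903793334961) 45.02883407175145
handle 885 [ 558.89146071 -284.59872312   36.25735495] top z 37.9011953089435 dir -15.63508
handle 885 s 515.5469485073073 644.1030829318594 t -141.21001835090075 -119.54383237389841 -130.3769253623996 z [30.51523353 37.90119531]
orange 28 s 679.6006411421229 688.8465709469269 t -140.5846212496043 -120.49483854427969 -130.539729896942 z [27.98000027 32.11299277]
shaft 706 s 512.0649356076457 572.9236765708987 t -145.95028539473392 -114.82450621262487 -130.3873958036794 z [26.70659827 34.18264574]
collar 247 s 566.6917395852934 592.5758147499535 t -145.4220310771883 -113.68151835339236 -129.55177471529032 z [38.84668276 43.32623343]
well floor 3252 8.126802912266754
```

Grasp point is about (550, -282.5), axis at -15.0°. The well is only 94 mm wide, so I'll narrow the jaws to about 48 mm before descending.

>>> arm_command([
  {"dx": 0.008, "dy": -0.004, "dz": -0.04, "yaw": 0, "jaw": 0.56},
  {"dx": 0.016, "dy": -0.008, "dz": -0.08, "yaw": 0, "jaw": 0.56},
  {"dx": 0.016, "dy": -0.008, "dz": -0.12, "yaw": 0, "jaw": 0.56},
  {"dx": 0.016, "dy": -0.008, "dz": -0.15, "yaw": 0, "jaw": 0.56},
  {"dx": 0.016, "dy": -0.008, "dz": -0.15, "yaw": 0, "jaw": 0.56},
  {"dx": 0.016, "dy": -0.008, "dz": -0.15, "yaw": 0, "jaw": 0.56},
  {"dx": 0.016, "dy": -0.008, "dz": -0.15, "yaw": 0, "jaw": 0.56},
])

```text
clock: 4.1
eef_pos: [552.1, -283.2, 83.8]
tool_rot: [-3.141, 0.004, 2.878]
force: [1.6, 0.5, 0.6]
width: 47.8
gripper_force: 0.0
```

```bash
python3 snap.py w4; python3 -c "
from h import *
print(read_state()['width'])
z=np.load('pics/w4.npz',allow_pickle=True);im,d,P=z['im'],z['d'],z['P'].item();W=pts('wrist',d,P)
hsv=cv2.cvtColor(im,cv2.COLOR_RGB2HSV);v,u=np.mgrid[:420,:560]
g=(u>200)&(u<350)&(v>100)&(hsv[...,0]>45)&(hsv[...,0]<85)&(hsv[...,1]>40)&(im[...,1]>90)&(W[...,2]>25)&(W[...,2]<42)
e=np.array([.9659,-.2588]);f=np.array([.2588,.9659]);Q=W[g];s,t=Q[:,:2]@e,Q[:,:2]@f
print(len(s),np.percentile(s,[1,99]),np.percentile(t,[1,99]),np.percentile(Q[:,2],98))
"
```

```text
[ 552.1 -283.2   83.8] [-179.96    0.24  164.9 ] [ 0.323  0.776  0.174  1.731 -0.202  0.648  1.917] 4.1
47.78180364334478
2441 [589.37049432 642.89793959] [-141.29036846 -119.51287449] 37.6455734037461
```

View pics/w4.png

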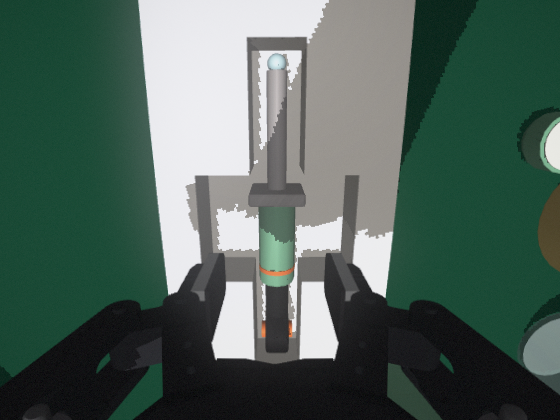

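The fingers straddle the handle evenly: handle at column 277, finger midpoint at 275, collar at (277,193). I'll descend slowly.

>>> arm_command([
  {"dx": -0.002, "dy": 0, "dz": -0.02, "yaw": 0, "jaw": 0.56},
  {"dx": -0.002, "dy": 0, "dz": -0.04, "yaw": 0, "jaw": 0.56},
  {"dx": -0.002, "dy": 0, "dz": -0.055, "yaw": 0, "jaw": 0.56},
  {"dx": -0.002, "dy": 0, "dz": -0.065, "yaw": 0, "jaw": 0.56},
  {"dx": -0.002, "dy": 0, "dz": -0.069, "yaw": 0, "jaw": 0.56},
  {"dx": -0.002, "dy": 0, "dz": -0.069, "yaw": 0, "jaw": 0.56},
  {"dx": -0.002, "dy": 0, "dz": -0.069, "yaw": 0, "jaw": 0.56},
  {"dx": -0.002, "dy": 0, "dz": -0.069, "yaw": 0, "jaw": 0.56},
])

```text
clock: 4.95
eef_pos: [548.8, -283.0, 13.0]
tool_rot: [-3.141, 0.001, 2.878]
force: [-0.6, -0.3, 0.0]
width: 47.8
gripper_force: 0.0
```

>>> arm_command([
  {"dx": 0, "dy": 0, "dz": 0, "yaw": 0, "jaw": 0},
  {"dx": 0, "dy": 0, "dz": 0, "yaw": 0, "jaw": 0},
  {"dx": 0, "dy": 0, "dz": 0, "yaw": 0, "jaw": 0},
  {"dx": 0, "dy": 0, "dz": 0, "yaw": 0, "jaw": 0},
  {"dx": 0, "dy": 0, "dz": 0, "yaw": 0, "jaw": 0},
])

```text
clock: 5.45
eef_pos: [548.7, -282.6, 13.1]
tool_rot: [3.141, 0.001, 2.877]
force: [-0.4, 1.5, 6.4]
width: 22.0
gripper_force: 58.7
```

Gripped at 58.7 N. While it is still supported in the tray, I'll learn how the jaw command maps to force.

>>> arm_command([
  {"dx": 0, "dy": 0, "dz": 0, "yaw": 0, "jaw": 0.24},
  {"dx": 0, "dy": 0, "dz": 0, "yaw": 0, "jaw": 0.24},
  {"dx": 0, "dy": 0, "dz": 0, "yaw": 0, "jaw": 0.24},
])

```text
clock: 5.75
eef_pos: [548.7, -282.6, 13.1]
tool_rot: [3.141, 0.001, 2.878]
force: [-0.1, 1.9, 5.2]
width: 21.8
gripper_force: 58.7
```

>>> arm_command([
  {"dx": 0, "dy": 0, "dz": 0, "yaw": 0, "jaw": 0.26},
  {"dx": 0, "dy": 0, "dz": 0, "yaw": 0, "jaw": 0.26},
  {"dx": 0, "dy": 0, "dz": 0, "yaw": 0, "jaw": 0.26},
])

```text
clock: 6.05
eef_pos: [548.7, -282.5, 13.0]
tool_rot: [3.141, 0.001, 2.878]
force: [-1.0, 1.0, 6.0]
width: 22.3
gripper_force: 45.9
```

>>> arm_command([
  {"dx": 0, "dy": 0, "dz": 0, "yaw": 0, "jaw": 0.27},
  {"dx": 0, "dy": 0, "dz": 0, "yaw": 0, "jaw": 0.27},
  {"dx": 0, "dy": 0, "dz": 0, "yaw": 0, "jaw": 0.27},
])

```text
clock: 6.35
eef_pos: [548.7, -282.6, 12.9]
tool_rot: [3.141, 0.001, 2.878]
force: [-1.1, 2.4, 6.3]
width: 23.5
gripper_force: 21.7
```

Force follows the jaw position at about 24 N per 0.01. Now grip fully and lift.

>>> arm_command([
  {"dx": 0, "dy": 0, "dz": 0, "yaw": 0, "jaw": 0},
  {"dx": 0, "dy": 0, "dz": 0, "yaw": 0, "jaw": 0},
  {"dx": 0, "dy": 0, "dz": 0.01, "yaw": 0, "jaw": 0},
  {"dx": 0, "dy": 0, "dz": 0.02, "yaw": 0, "jaw": 0},
  {"dx": 0, "dy": 0, "dz": 0.035, "yaw": 0, "jaw": 0},
  {"dx": 0, "dy": 0, "dz": 0.05, "yaw": 0, "jaw": 0},
  {"dx": 0, "dy": 0, "dz": 0.07, "yaw": 0, "jaw": 0},
  {"dx": 0, "dy": 0, "dz": 0.09, "yaw": 0, "jaw": 0},
  {"dx": 0, "dy": 0, "dz": 0.11, "yaw": 0, "jaw": 0},
  {"dx": 0, "dy": 0, "dz": 0.13, "yaw": 0, "jaw": 0},
  {"dx": 0, "dy": 0, "dz": 0.13, "yaw": 0, "jaw": 0},
  {"dx": 0, "dy": 0, "dz": 0.13, "yaw": 0, "jaw": 0},
])

```text
clock: 7.55
eef_pos: [548.4, -282.7, 142.9]
tool_rot: [-3.142, 0.001, 2.878]
force: [-0.3, 0.2, -3.2]
width: 21.7
gripper_force: 59.1
```

```bash
python3 - <<'E'
from h import *
im,d=get_image("side");Ws=pts("side",d)
z=np.load("pics/top0.npz");t,dt=z["im"],z["d"];W=pts("top",dt)
# caps positions + check clear patch (max height in area x 310..570, y -80..80)
hsv=cv2.cvtColor(t,cv2.COLOR_RGB2HSV)
for (a,b,c,e) in((225,252,195,218),(300,322,198,220)):
    m=W[c:e,a:b];k=(m[...,2]>12)&(m[...,2]<35);print("cap",m[k].mean(0).round(1))
k=(W[...,2]>4)&(W[...,0]>300)&(W[...,0]<560)&(abs(W[...,1])<110);print("obst",k.sum(),W[k].min(0) if k.any() else '',W[k].max(0) if k.any() else '')
# held probe in side view: green handle
h=cv2.cvtColor(im,cv2.COLOR_RGB2HSV)
S=(Ws[...,2]>120)&(Ws[...,2]<175)&(Ws[...,0]>420)&(Ws[...,0]<680)&(Ws[...,1]>-340)&(Ws[...,1]<-230)
e=np.array([.9659,-.2588]);Q=Ws[S];s=Q[:,:2]@e
for c in range(480,720,20):
    k=(s>c)&(s<c+20)
    if k.sum()>5: print(c,k.sum(),np.percentile(Q[k][:,2],[2,50,98]).round(1))
print(read_state()["eef_pos"])
E
```

```text
cap [557.4  93.   24.5]
cap [548.1 -85.5  24.6]
obst 1678 [ 300.38777377 -109.93510838    4.00580511] [ 559.92924114  109.96067723 1254.8277029 ]
500 85 [151.1 156.3 160.3]
520 103 [150.1 157.  160.4]
540 99 [150.1 157.1 160.1]
560 99 [149.3 156.9 160.6]
580 359 [139.5 162.3 172.5]
600 146 [141.8 159.9 172.6]
620 166 [147.1 159.4 166.1]
640 137 [148.4 158.8 164.8]
660 195 [141.9 159.5 169.5]
680 250 [139.1 159.6 170.7]
700 10 [148.3 156.  162.4]
[ 547.82995112 -282.34225487  142.02985395]
```

```bash
python3 - <<'E'
from h import *
z=np.load("pics/top0.npz");W=pts("top",z["d"])
for x in range(300,580,20):
    print(x,[int(np.sum((W[...,2]>5)&(W[...,2]<400)&(W[...,0]>=x)&(W[...,0]<x+20)&(W[...,1]>=y)&(W[...,1]<y+20))) for y in range(-120,120,20)])
E
```

```text
300 [2, 5, 2, 2, 0, 2, 0, 0, 2, 1, 3, 0]
320 [1, 2, 0, 1, 1, 0, 0, 1, 1, 2, 0, 1]
340 [0, 2, 2, 1, 0, 1, 0, 0, 4, 1, 3, 1]
360 [2, 1, 2, 1, 3, 1, 1, 4, 0, 0, 0, 1]
380 [1, 0, 0, 0, 3, 1, 1, 2, 0, 4, 1, 0]
400 [2, 1, 1, 5, 2, 1, 1, 1, 0, 1, 1, 1]
420 [2, 1, 0, 0, 3, 1, 3, 1, 1, 1, 1, 1]
440 [2, 2, 0, 2, 0, 1, 0, 0, 1, 2, 2, 3]
460 [1, 2, 2, 0, 1, 0, 4, 1, 2, 4, 0, 2]
480 [1, 2, 1, 1, 1, 1, 2, 2, 2, 1, 0, 3]
500 [1, 1, 4, 2, 0, 1, 1, 0, 3, 2, 1, 1]
520 [2, 40, 19, 1, 0, 1, 3, 3, 0, 0, 10, 0]
540 [16, 64, 46, 3, 0, 4, 0, 1, 3, 18, 65, 39]
560 [1, 23, 18, 42, 35, 0, 1, 0, 3, 11, 54, 25]
```

>>> arm_command([
  {"dx": -0.012, "dy": 0.033, "dz": 0, "yaw": 0, "jaw": 0},
  {"dx": -0.024, "dy": 0.066, "dz": 0, "yaw": 0, "jaw": 0},
  {"dx": -0.036, "dy": 0.099, "dz": 0, "yaw": 0, "jaw": 0},
  {"dx": -0.048, "dy": 0.132, "dz": 0, "yaw": 0, "jaw": 0},
  {"dx": -0.06, "dy": 0.165, "dz": 0, "yaw": 0, "jaw": 0},
  {"dx": -0.072, "dy": 0.198, "dz": 0, "yaw": 0, "jaw": 0},
  {"dx": -0.084, "dy": 0.231, "dz": 0, "yaw": 0, "jaw": 0},
  {"dx": -0.096, "dy": 0.265, "dz": -0.02, "yaw": 0, "jaw": 0},
  {"dx": -0.108, "dy": 0.298, "dz": -0.04, "yaw": 0, "jaw": 0},
  {"dx": -0.108, "dy": 0.298, "dz": -0.06, "yaw": 0, "jaw": 0},
  {"dx": -0.108, "dy": 0.298, "dz": -0.08, "yaw": 0, "jaw": 0},
  {"dx": -0.108, "dy": 0.298, "dz": -0.1, "yaw": 0, "jaw": 0},
  {"dx": -0.108, "dy": 0.298, "dz": -0.115, "yaw": 0, "jaw": 0},
  {"dx": -0.108, "dy": 0.298, "dz": -0.125, "yaw": 0, "jaw": 0},
  {"dx": -0.108, "dy": 0.298, "dz": -0.13, "yaw": 0, "jaw": 0},
  {"dx": -0.108, "dy": 0.298, "dz": -0.13, "yaw": 0, "jaw": 0},
  {"dx": -0.108, "dy": 0.298, "dz": -0.13, "yaw": 0, "jaw": 0},
])

```text
clock: 9.3
eef_pos: [439.8, 15.3, 11.9]
tool_rot: [-3.141, -0.001, 2.878]
force: [-0.8, 0.5, -2.6]
width: 22.0
gripper_force: 59.4
```

>>> arm_command([
  {"dx": 0, "dy": 0, "dz": -0.003, "yaw": 0, "jaw": 0},
  {"dx": 0, "dy": 0, "dz": -0.005, "yaw": 0, "jaw": 0},
  {"dx": 0, "dy": 0, "dz": -0.006, "yaw": 0, "jaw": 0},
  {"dx": 0, "dy": 0, "dz": -0.006, "yaw": 0, "jaw": 0},
  {"dx": 0, "dy": 0, "dz": -0.006, "yaw": 0, "jaw": 0},
])

```text
clock: 9.8
eef_pos: [440.4, 15.3, 6.5]
tool_rot: [3.141, 0.0, 2.877]
force: [0.4, -0.1, -4.3]
width: 21.8
gripper_force: 59.4
```

>>> arm_command([
  {"dx": 0, "dy": 0, "dz": -0.001, "yaw": 0, "jaw": 0},
  {"dx": 0, "dy": 0, "dz": -0.0015, "yaw": 0, "jaw": 0},
  {"dx": 0, "dy": 0, "dz": -0.0015, "yaw": 0, "jaw": 0},
  {"dx": 0, "dy": 0, "dz": -0.0015, "yaw": 0, "jaw": 0},
])

```text
clock: 10.2
eef_pos: [440.4, 15.3, 5.0]
tool_rot: [3.141, 0.0, 2.877]
force: [-0.3, -0.2, 2.3]
width: 22.2
gripper_force: 60.0
```

It's touching the mat now. Release gently and rise.

>>> arm_command([
  {"dx": 0, "dy": 0, "dz": 0, "yaw": 0, "jaw": 0.27},
  {"dx": 0, "dy": 0, "dz": 0, "yaw": 0, "jaw": 0.29},
  {"dx": 0, "dy": 0, "dz": 0, "yaw": 0, "jaw": 0.35},
  {"dx": 0, "dy": 0, "dz": 0, "yaw": 0, "jaw": 0.45},
  {"dx": 0, "dy": 0, "dz": 0, "yaw": 0, "jaw": 0.56},
  {"dx": 0, "dy": 0, "dz": 0, "yaw": 0, "jaw": 0.56},
  {"dx": 0, "dy": 0, "dz": 0.02, "yaw": 0, "jaw": 0.56},
  {"dx": 0, "dy": 0, "dz": 0.05, "yaw": 0, "jaw": 0.56},
  {"dx": 0, "dy": 0, "dz": 0.09, "yaw": 0, "jaw": 0.56},
  {"dx": 0, "dy": 0, "dz": 0.13, "yaw": 0, "jaw": 0.56},
  {"dx": 0.02, "dy": -0.005, "dz": 0.16, "yaw": 0, "jaw": 0.56},
  {"dx": 0.04, "dy": -0.01, "dz": 0.17, "yaw": 0, "jaw": 0.56},
  {"dx": 0.05, "dy": -0.015, "dz": 0.17, "yaw": 0, "jaw": 0.56},
  {"dx": 0.05, "dy": -0.015, "dz": 0.17, "yaw": 0, "jaw": 0.56},
  {"dx": 0.05, "dy": -0.015, "dz": 0.17, "yaw": 0, "jaw": 0.56},
])

```text
clock: 11.7
eef_pos: [488.4, 0.4, 173.5]
tool_rot: [-3.141, -0.004, 2.877]
force: [0.2, 0.3, -0.2]
width: 47.7
gripper_force: 0.0
```

```bash
python3 snap.py w5; cat > lie.py <<'E'
import sys
from h import *
z=np.load(f'pics/{sys.argv[1]}.npz',allow_pickle=True);im,d,P=z['im'],z['d'],z['P'].item();W=pts('wrist',d,P)
hsv=cv2.cvtColor(im,cv2.COLOR_RGB2HSV)
R=(W[...,0]>330)&(W[...,0]<580)&(abs(W[...,1]-10)<70)
A=R&(W[...,2]>9)&(W[...,2]<38)
g=A&(hsv[...,0]>45)&(hsv[...,0]<85)&(hsv[...,1]<150)&(im[...,1]>60)
o=A&(hsv[...,0]<15)&(hsv[...,1]>150)&(im[...,0]>110)
Q=W[g];vx,vy,_,_=cv2.fitLine(Q[:,:2].astype(np.float32),cv2.DIST_HUBER,0,.01,.01).ravel();a=np.arctan2(vy,vx)
if vx<0:a+=np.pi
e=np.array([np.cos(a),np.sin(a)]);f=np.array([-e[1],e[0]]);print("dir",np.degrees(a))
for n,M in(("green",g),("orange",o),("all",A)):
    Q=W[M];s,t=Q[:,:2]@e,Q[:,:2]@f;print(n,len(s),"s",np.percentile(s,[1,99]),"t",np.percentile(t,[1,99]),"z",np.percentile(Q[:,2],[2,98]))
Q=W[o];s,t=Q[:,:2]@e,Q[:,:2]@f;k=s>np.max(s)-20
if k.any():
    c=[(s[k].min()+s[k].max())/2,(t[k].min()+t[k].max())/2];print("buttons s",s[k].min(),s[k].max(),"t",t[k].min(),t[k].max(),"->",c[0]*e+c[1]*f)
Q=W[A];s,t=Q[:,:2]@e,Q[:,:2]@f
for c in np.arange(s.min(),s.max(),12):
    k=(s>=c)&(s<c+12)
    if k.sum()>4: print("%.0f n%d t %.1f..%.1f ztop %.1f"%(c+6,k.sum(),t[k].min(),t[k].max(),np.percentile(Q[k][:,2],97)))
E
python3 lie.py w5
```

```text
[4.884e+02 4.000e-01 1.735e+02] [-179.97   -0.21  164.82] [-0.585  0.618  0.808  2.031 -0.646  0.769  1.925] 11.7
dir 27.908907
green 1819 s [329.78666512 533.90468437] t [-225.56470877 -138.39268497] z [15.70249862 29.82422948]
orange 107 s [411.76595011 464.55686595] t [-258.4569115  -207.03060756] z [18.52090048 30.25563109]
all 5140 s [323.75074078 528.81729477] t [-317.12808561 -125.55143284] z [13.48550328 34.90282371]
buttons s 445.48447247457494 465.24768236540774 t -259.02009799728717 -238.27294614484174 -> [518.78704011  -6.58521842]
325 n211 t -139.7..-120.8 ztop 23.8
337 n307 t -151.2..-124.8 ztop 23.9
349 n290 t -162.4..-136.8 ztop 24.0
361 n279 t -173.9..-147.8 ztop 23.9
373 n393 t -193.5..-158.7 ztop 34.9
385 n484 t -204.1..-165.3 ztop 35.0
397 n516 t -215.4..-166.4 ztop 33.7
409 n464 t -226.5..-185.1 ztop 29.4
421 n400 t -232.6..-195.5 ztop 29.8
433 n302 t -242.8..-206.7 ztop 26.7
445 n357 t -259.2..-224.3 ztop 33.2
457 n289 t -264.1..-235.4 ztop 34.7
469 n70 t -263.3..-242.3 ztop 33.5
481 n252 t -321.9..-301.8 ztop 37.0
493 n242 t -303.8..-289.9 ztop 37.2
505 n91 t -290.6..-285.8 ztop 36.7
517 n85 t -192.2..-183.4 ztop 25.3
529 n92 t -196.9..-187.1 ztop 25.4
541 n16 t -197.0..-193.4 ztop 25.5
```

View pics/w5.png

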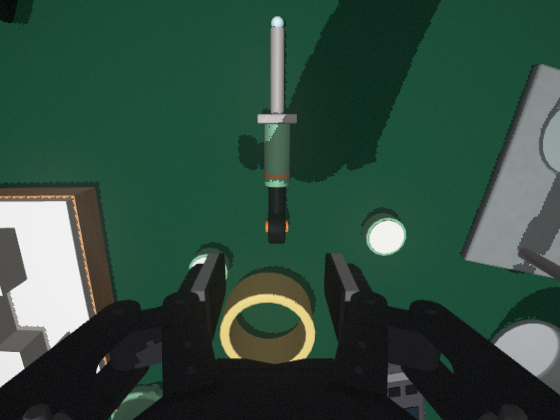

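The probe lies on the mat along column 277: buttons (267/287,226), collar (277,118), bulb (277,22). Cap2 is near the left finger at (208,262), so clearance there needs watching. I'll refit without the caps.

```bash
python3 - <<'E'
from h import *
z=np.load('pics/w5.npz',allow_pickle=True);im,d,P=z['im'],z['d'],z['P'].item();W=pts('wrist',d,P)
v,u=np.mgrid[:420,:560];A=(u>250)&(u<305)&(v<248)&(W[...,2]>9)&(W[...,2]<38)
a=np.radians(-15)
for _ in range(3):
    e=np.array([np.cos(a),np.sin(a)]);f=np.array([-e[1],e[0]]);Q=W[A];s,t=Q[:,:2]@e,Q[:,:2]@f
    L=[(c,(t[k].min()+t[k].max())/2,np.percentile(Q[k][:,2],97),np.ptp(t[k])) for c in np.arange(s.min(),s.max()-5,6) for k in[(s>=c)&(s<c+6)] if k.sum()>20]
    L=np.array(L);a+=np.arctan(np.polyfit(L[:,0],L[:,1],1)[0])
print("dir",np.degrees(a),s.min(),s.max());print(L.round(1).tolist())
o=A&(v>215)&(im[...,0]>130)&(im[...,2]<100);Q=W[o];s,t=Q[:,:2]@e,Q[:,:2]@f
print(len(s),s.min(),s.max(),t.min(),t.max());c=((s.min()+s.max())/2,(t.min()+t.max())/2);print(c[0]*e+c[1]*f)
s=read_state();print(s["eef_pos"],s["clock"])
E
```

```text
dir -15.289909913543141 318.76429198979264 518.5111793107839
[[318.8, 130.1, 23.1, 10.1], [324.8, 130.1, 23.7, 11.9], [330.8, 130.2, 24.2, 11.9], [336.8, 129.7, 23.7, 11.0], [342.8, 129.7, 23.9, 11.1], [348.8, 129.7, 24.2, 11.2], [354.8, 129.8, 23.6, 11.2], [360.8, 129.8, 23.7, 11.3], [366.8, 129.8, 23.9, 11.3], [372.8, 129.8, 23.8, 11.4], [378.8, 129.8, 23.7, 11.5], [384.8, 129.9, 23.9, 11.5], [390.8, 129.9, 24.0, 11.6], [396.8, 129.8, 35.4, 33.2], [402.8, 129.8, 34.8, 33.3], [408.8, 129.9, 29.1, 22.5], [414.8, 129.9, 29.6, 22.6], [420.8, 130.0, 29.7, 22.8], [426.8, 130.0, 29.6, 22.9], [432.8, 130.0, 29.4, 23.1], [438.8, 130.1, 29.5, 23.3], [444.8, 130.1, 29.5, 23.3], [450.8, 130.1, 30.1, 23.6], [456.8, 130.1, 29.2, 23.7], [462.8, 129.6, 25.7, 15.2], [468.8, 129.6, 25.7, 15.2], [474.8, 130.2, 25.8, 14.3], [480.8, 130.2, 25.6, 14.4], [486.8, 129.7, 31.0, 15.3], [492.8, 129.8, 33.8, 21.4], [498.8, 129.8, 34.8, 21.3], [504.8, 129.8, 34.2, 21.5], [510.8, 129.8, 32.2, 15.5]]
46 497.48821676231364 506.89613340811536 119.99702588773835 140.4909746444627
[518.76227512  -6.79575147]
[4.88270405e+02 4.73797245e-01 1.73524013e+02] 11.75
```

>>> arm_command([
  {"dx": 0.015, "dy": -0.004, "dz": -0.02, "yaw": 0, "jaw": 0.56},
  {"dx": 0.029, "dy": -0.007, "dz": -0.05, "yaw": 0, "jaw": 0.56},
  {"dx": 0.029, "dy": -0.007, "dz": -0.08, "yaw": 0, "jaw": 0.56},
  {"dx": 0.029, "dy": -0.007, "dz": -0.11, "yaw": 0, "jaw": 0.56},
  {"dx": 0.029, "dy": -0.007, "dz": -0.12, "yaw": 0, "jaw": 0.56},
  {"dx": 0.029, "dy": -0.007, "dz": -0.12, "yaw": 0, "jaw": 0.56},
  {"dx": 0.029, "dy": -0.007, "dz": -0.12, "yaw": 0, "jaw": 0.56},
  {"dx": 0.029, "dy": -0.007, "dz": -0.12, "yaw": 0, "jaw": 0.56},
])

```text
clock: 12.55
eef_pos: [520.0, -6.8, 56.0]
tool_rot: [3.141, 0.002, 2.877]
force: [-0.5, 0.1, 0.2]
width: 47.5
gripper_force: 0.0
```

>>> arm_command([
  {"dx": -0.001, "dy": 0, "dz": -0.02, "yaw": 0, "jaw": 0.56},
  {"dx": -0.001, "dy": 0, "dz": -0.038, "yaw": 0, "jaw": 0.56},
  {"dx": -0.001, "dy": 0, "dz": -0.046, "yaw": 0, "jaw": 0.56},
  {"dx": -0.001, "dy": 0, "dz": -0.05, "yaw": 0, "jaw": 0.56},
  {"dx": -0.001, "dy": 0, "dz": -0.0515, "yaw": 0, "jaw": 0.56},
  {"dx": -0.001, "dy": 0, "dz": -0.0515, "yaw": 0, "jaw": 0.56},
  {"dx": -0.001, "dy": 0, "dz": -0.0515, "yaw": 0, "jaw": 0.56},
  {"dx": -0.001, "dy": 0, "dz": -0.0515, "yaw": 0, "jaw": 0.56},
])

```text
clock: 13.35
eef_pos: [518.6, -6.7, 3.8]
tool_rot: [3.141, 0.001, 2.878]
force: [0.0, 0.3, -0.1]
width: 47.8
gripper_force: 0.0
```

>>> arm_command([
  {"dx": 0, "dy": 0, "dz": 0, "yaw": 0, "jaw": 0.4},
  {"dx": 0, "dy": 0, "dz": 0, "yaw": 0, "jaw": 0.32},
  {"dx": 0, "dy": 0, "dz": 0, "yaw": 0, "jaw": 0.25},
  {"dx": 0, "dy": 0, "dz": 0, "yaw": 0, "jaw": 0},
  {"dx": 0, "dy": 0, "dz": 0, "yaw": 0, "jaw": 0},
  {"dx": 0, "dy": 0, "dz": 0, "yaw": 0, "jaw": 0},
  {"dx": 0, "dy": 0, "dz": 0, "yaw": 0, "jaw": 0},
])

```text
clock: 14.05
eef_pos: [518.4, -6.7, 3.6]
tool_rot: [3.141, 0.0, 2.877]
force: [-1.5, 0.6, 5.4]
width: 20.1
gripper_force: 58.5
```

Gripped on the buttons at 58.5 N. Lift a few mm first and check that it stays level.

>>> arm_command([
  {"dx": 0, "dy": 0, "dz": 0.003, "yaw": 0, "jaw": 0},
  {"dx": 0, "dy": 0, "dz": 0.006, "yaw": 0, "jaw": 0},
  {"dx": 0, "dy": 0, "dz": 0.008, "yaw": 0, "jaw": 0},
  {"dx": 0, "dy": 0, "dz": 0.008, "yaw": 0, "jaw": 0},
])

```text
clock: 14.45
eef_pos: [518.5, -6.8, 11.4]
tool_rot: [-3.141, 0.001, 2.878]
force: [-0.1, -0.8, -2.5]
width: 19.8
gripper_force: 58.7
```

```bash
cat > tilt.py <<'E'
# profile of the held probe seen by the side camera, along dir -15.3 from TCP
from h import *
s0=read_state();T=s0["eef_pos"];im,d=get_image("side");W=pts("side",d)
e=np.array([.9646,-.2637]);f=np.array([.2637,.9646])
Q=(W[...,:2]-T[:2]);s,t=Q@e,Q@f
for c in range(-190,20,15):
    k=(s>=c)&(s<c+15)&(abs(t)<20)&(W[...,2]>max(5,T[2]-150))&(W[...,2]<T[2]+(60 if c<-60 else 40))
    if k.sum()>5: print(c+7,k.sum(),(np.percentile(W[k][:,2],[3,50,97])-T[2]).round(1))
print(T.round(1),s0["force"].round(1),s0["gripper_force"],s0["clock"])
E
python3 tilt.py
```

```text
-183 15 [-3.1  1.2  5. ]
-168 40 [-2.8  3.4  7.5]
-153 40 [-2.4  3.9  7.4]
-138 41 [-1.4  5.1  9.2]
-123 43 [-0.1  6.2  9.8]
-108 64 [-2.1  9.3 21.7]
-93 109 [-4.7 13.4 22.5]
-78 80 [-0.6 13.3 19.5]
-63 82 [-1.  14.1 20. ]
-48 86 [ 1.7 14.3 21.8]
-33 58 [ 4.8 14.4 20. ]
-18 59 [ 5.6 15.4 20.9]
-3 34 [-1.4  9.  26.7]
12 51 [ 1.8 14.8 28.4]
[518.5  -6.8  11.4] [-0.1 -0.8 -2.5] 58.68469476699829 14.45
```

Lifted off and nearly level (about 3° sag). Continue up.

>>> arm_command([
  {"dx": 0, "dy": 0, "dz": 0.005, "yaw": 0, "jaw": 0},
  {"dx": 0, "dy": 0, "dz": 0.013, "yaw": 0, "jaw": 0},
  {"dx": 0, "dy": 0, "dz": 0.025, "yaw": 0, "jaw": 0},
  {"dx": 0, "dy": 0, "dz": 0.04, "yaw": 0, "jaw": 0},
  {"dx": 0, "dy": 0, "dz": 0.06, "yaw": 0, "jaw": 0},
  {"dx": 0, "dy": 0, "dz": 0.08, "yaw": 0, "jaw": 0},
  {"dx": 0, "dy": 0, "dz": 0.1, "yaw": 0, "jaw": 0},
  {"dx": 0, "dy": 0, "dz": 0.12, "yaw": 0, "jaw": 0},
  {"dx": 0, "dy": 0, "dz": 0.14, "yaw": 0, "jaw": 0},
  {"dx": 0, "dy": 0, "dz": 0.16, "yaw": 0, "jaw": 0},
  {"dx": 0, "dy": 0, "dz": 0.18, "yaw": 0, "jaw": 0},
  {"dx": 0, "dy": 0, "dz": 0.2, "yaw": 0, "jaw": 0},
  {"dx": 0, "dy": 0, "dz": 0.22, "yaw": 0, "jaw": 0},
  {"dx": 0, "dy": 0, "dz": 0.24, "yaw": 0, "jaw": 0},
  {"dx": 0, "dy": 0, "dz": 0.26, "yaw": 0, "jaw": 0},
  {"dx": 0, "dy": 0, "dz": 0.275, "yaw": 0, "jaw": 0},
  {"dx": 0, "dy": 0, "dz": 0.28, "yaw": 0, "jaw": 0},
  {"dx": 0, "dy": 0, "dz": 0.28, "yaw": 0, "jaw": 0},
  {"dx": 0, "dy": 0, "dz": 0.28, "yaw": 0, "jaw": 0},
  {"dx": 0, "dy": 0, "dz": 0.28, "yaw": 0, "jaw": 0},
])

```text
clock: 16.5
eef_pos: [517.6, -6.5, 290.5]
tool_rot: [-3.141, -0.002, 2.877]
force: [0.0, 0.0, -3.7]
width: 19.9
gripper_force: 58.7
```

```bash
python3 tilt.py
```

```text
-183 24 [-3.5  1.2  4.3]
-168 51 [-3.7  1.8  6. ]
-153 58 [-4.1  3.2  7.5]
-138 55 [-3.2  3.8  8. ]
-123 54 [-2.4  5.2  9.4]
-108 86 [-4.7  8.1 22.3]
-93 147 [-9.   9.3 21.7]
-78 109 [-1.5 11.3 18.1]
-63 111 [-2.  11.3 19.5]
-48 117 [-0.5 12.7 20.4]
-33 76 [ 3.1 12.1 18.2]
-18 84 [ 4.8 14.3 23. ]
-3 76 [-1.1 14.  38.3]
12 89 [-0.4 15.  39. ]
[517.6  -6.5 290.5] [ 0.   0.  -3.7] 58.738120794296265 16.5
```

>>> arm_command([
  {"dx": 0, "dy": 0, "dz": 0, "yaw": 0, "jaw": 0.236},
  {"dx": 0, "dy": 0, "dz": 0, "yaw": 0, "jaw": 0.236},
  {"dx": 0, "dy": 0, "dz": 0, "yaw": 0, "jaw": 0.236},
  {"dx": 0, "dy": 0, "dz": 0, "yaw": 0, "jaw": 0.236},
])

```text
clock: 16.95
eef_pos: [518.3, -6.7, 291.3]
tool_rot: [-3.141, -0.0, 2.877]
force: [-0.3, 0.1, -1.9]
width: 20.4
gripper_force: 50.8
```

>>> arm_command([
  {"dx": 0, "dy": 0, "dz": 0, "yaw": 0, "jaw": 0.242},
  {"dx": 0, "dy": 0, "dz": 0, "yaw": 0, "jaw": 0.242},
  {"dx": 0, "dy": 0, "dz": 0, "yaw": 0, "jaw": 0.242},
  {"dx": 0, "dy": 0, "dz": 0, "yaw": 0, "jaw": 0.242},
])

```text
clock: 17.35
eef_pos: [518.3, -6.7, 291.3]
tool_rot: [3.142, -0.0, 2.877]
force: [0.1, -0.9, -1.6]
width: 20.9
gripper_force: 36.7
```

>>> arm_command([
  {"dx": 0, "dy": 0, "dz": 0, "yaw": 0, "jaw": 0.247},
  {"dx": 0, "dy": 0, "dz": 0, "yaw": 0, "jaw": 0.249},
  {"dx": 0, "dy": 0, "dz": 0, "yaw": 0, "jaw": 0.249},
  {"dx": 0, "dy": 0, "dz": 0, "yaw": 0, "jaw": 0.249},
  {"dx": 0, "dy": 0, "dz": 0, "yaw": 0, "jaw": 0.249},
  {"dx": 0, "dy": 0, "dz": 0, "yaw": 0, "jaw": 0.249},
])

```text
clock: 17.95
eef_pos: [517.9, -6.6, 291.2]
tool_rot: [3.142, -0.001, 2.878]
force: [0.6, -0.6, -2.0]
width: 21.4
gripper_force: 19.5
```

```bash
python3 tilt.py
```

```text
-18 14 [ 6.9 14.1 33.6]
-3 253 [-91.7 -41.4  29.1]
12 565 [-141.6  -54.2   24.6]
[517.9  -6.6 291.2] [ 0.6 -0.6 -2. ] 19.540772438049316 17.95
```

It swings. Ease further to about 8 N, then about 5 N, letting it settle.

>>> arm_command([
  {"dx": 0, "dy": 0, "dz": 0, "yaw": 0, "jaw": 0.252},
  {"dx": 0, "dy": 0, "dz": 0, "yaw": 0, "jaw": 0.254},
  {"dx": 0, "dy": 0, "dz": 0, "yaw": 0, "jaw": 0.254},
  {"dx": 0, "dy": 0, "dz": 0, "yaw": 0, "jaw": 0.254},
  {"dx": 0, "dy": 0, "dz": 0, "yaw": 0, "jaw": 0.254},
  {"dx": 0, "dy": 0, "dz": 0, "yaw": 0, "jaw": 0.254},
  {"dx": 0, "dy": 0, "dz": 0, "yaw": 0, "jaw": 0.254},
  {"dx": 0, "dy": 0, "dz": 0, "yaw": 0, "jaw": 0.254},
])

```text
clock: 18.8
eef_pos: [518.3, -6.7, 291.3]
tool_rot: [-3.142, -0.0, 2.878]
force: [0.9, 0.3, -3.2]
width: 21.5
gripper_force: 8.1
```

```bash
cat > hang.py <<'E'
# axis of the hanging probe from side and top depth points, per height, relative to the TCP
import sys
from h import *
s0=read_state();T=s0["eef_pos"];yaw=s0["tool_rot"][2]
print(T.round(1),np.degrees(s0["tool_rot"]).round(1),round(s0["gripper_force"],1),s0["clock"])
C=[]
im,d=get_image("side");W=pts("side",d);q=W-T
cam=np.array(camera_params("side")["extrinsics"])[:3,3]
hd=(T-cam)[:2];hd/=np.linalg.norm(hd);lat=np.array([-hd[1],hd[0]])
R={-155:6,-140:6,-125:6,-110:6,-60:12,-45:12}
for c in (-155,-140,-125,-110,-60,-45):
    k=(abs(q[...,2]-c)<7)&(np.hypot(q[...,0],q[...,1])<70)
    if k.sum()<10: print(c,"n",k.sum());continue
    p=q[k][:,:2];l,a=p@lat,p@hd
    ctr=(np.percentile(l,2)+np.percentile(l,98))/2*lat+(np.percentile(a,10)+R[c]*.9)*hd
    C.append([c,*ctr]);print(c,k.sum(),"width %.1f"%(np.ptp(np.percentile(l,[2,98]))),"centre",ctr.round(1))
C=np.array(C)
if len(C)>2:
    px=np.polyfit(C[:,0],C[:,1],1);py=np.polyfit(C[:,0],C[:,2],1)
    print("tilt deg x %.1f y %.1f"%tuple(np.degrees(np.arctan([px[0],py[0]]))),"offset at -93 (collar):",(px[0]*-93+px[1]).round(1),(py[0]*-93+py[1]).round(1))
b=(im[...,2].astype(int)>im[...,0]+12)&(im[...,2]>110)&(np.hypot(q[...,0],q[...,1])<70)&(q[...,2]<-120)
if b.sum()>5: print("bulb",b.sum(),q[b].mean(0).round(1))
E
python3 hang.py
```

```text
[518.3  -6.7 291.3] [-180.    -0.   164.9] 8.1 18.8
-155 36 width 9.9 centre [13.6 -5.6]
-140 42 width 10.3 centre [13.3 -6.5]
-125 40 width 9.8 centre [12.1 -4.6]
-110 42 width 11.6 centre [11.3 -5. ]
-60 85 width 22.5 centre [ 8.1 -4. ]
-45 91 width 22.8 centre [ 7.9 -4.5]
tilt deg x -3.2 y 0.9 offset at -93 (collar): 10.3 -4.9
bulb 9 [  14.3   -7.7 -169.9]
```

Hanging with about 3° of tilt. Ease a little more, then regrip.

>>> arm_command([
  {"dx": 0, "dy": 0, "dz": 0, "yaw": 0, "jaw": 0.255},
  {"dx": 0, "dy": 0, "dz": 0, "yaw": 0, "jaw": 0.2553},
  {"dx": 0, "dy": 0, "dz": 0, "yaw": 0, "jaw": 0.2553},
  {"dx": 0, "dy": 0, "dz": 0, "yaw": 0, "jaw": 0.2553},
  {"dx": 0, "dy": 0, "dz": 0, "yaw": 0, "jaw": 0.2553},
])

```text
clock: 19.35
eef_pos: [518.3, -6.7, 291.3]
tool_rot: [3.142, 0.0, 2.878]
force: [0.5, -0.2, -2.9]
width: 22.2
gripper_force: 5.1
```

>>> arm_command([
  {"dx": 0, "dy": 0, "dz": 0, "yaw": 0, "jaw": 0.25},
  {"dx": 0, "dy": 0, "dz": 0, "yaw": 0, "jaw": 0.24},
  {"dx": 0, "dy": 0, "dz": 0, "yaw": 0, "jaw": 0},
  {"dx": 0, "dy": 0, "dz": 0, "yaw": 0, "jaw": 0},
  {"dx": 0, "dy": 0, "dz": 0, "yaw": 0, "jaw": 0},
  {"dx": 0, "dy": 0, "dz": 0, "yaw": 0, "jaw": 0},
  {"dx": 0, "dy": 0, "dz": 0, "yaw": 0, "jaw": 0},
])

```text
clock: 20.05
eef_pos: [518.3, -6.7, 291.3]
tool_rot: [3.142, -0.0, 2.878]
force: [0.0, -0.4, -3.0]
width: 20.0
gripper_force: 58.7
```

```bash
python3 hang.py; python3 - <<'E'
from h import *
P=camera_params("wrist");s=read_state();im,d=get_image("wrist");np.savez("pics/w6.npz",im=im,d=d,P=P)
W=pts("wrist",d,P);q=W-s["eef_pos"]
k=(d>0)&(np.hypot(q[...,0],q[...,1])<60)&(q[...,2]<-20)&(q[...,2]>-190)
for lo in range(-190,-20,10):
    m=k&(q[...,2]>=lo)&(q[...,2]<lo+10)
    if m.sum()>5: print(lo,m.sum(),q[m].mean(0).round(1),q[m].min(0).round(1),q[m].max(0).round(1))
E
```

```text
[518.3  -6.7 291.3] [180.   -0.  164.9] 58.7 20.05
-155 38 width 9.9 centre [13.5 -5.8]
-140 39 width 10.3 centre [13.2 -6.4]
-125 37 width 9.8 centre [11.6 -6.2]
-110 40 width 11.5 centre [11.1 -5.2]
-60 85 width 22.5 centre [ 8.  -4.1]
-45 93 width 22.5 centre [ 8.2 -4. ]
tilt deg x -3.0 y 1.2 offset at -93 (collar): 10.3 -5.0
bulb 9 [  13.6   -9.4 -168.8]
-170 10 [   9.    -3.7 -163.1] [   7.3   -9.1 -168.4] [  12.9    1.3 -160. ]
-160 22 [   8.1   -2.9 -155. ] [   7.    -7.5 -159.9] [  10.5    0.9 -150.3]
-150 6 [   7.2   -2.8 -147.1] [   6.4   -5.2 -148.6] [   8.1   -0.6 -145.3]
-100 39 [ -7.    0.7 -91.2] [-11.1 -14.7 -92.6] [ -2.5  16.7 -90.1]
-90 890 [  1.9  -1.3 -86.5] [-11.1 -23.4 -89.9] [ 29.3  17.  -80. ]
-80 102 [ -0.8  -0.7 -74.9] [ -3.5 -14.6 -80. ] [ 10.7   8.5 -70.2]
-70 113 [ -1.3  -0.5 -65. ] [ -4.2 -13.6 -69.9] [  8.7   8.7 -60.1]
-60 134 [ -2.   -0.3 -55. ] [ -4.8 -14.1 -59.9] [  9.6   8.8 -50.1]
-50 128 [ -2.9  -0.3 -45.3] [ -5.6 -12.6 -50. ] [  5.2   9.5 -40. ]
-40 355 [ -2.   -0.5 -33.7] [ -6.  -13.9 -39.8] [ 12.    9.5 -30. ]
-30 305 [ -0.5  -0.6 -27.7] [ -5.6 -13.7 -30. ] [ 10.7   8.8 -20. ]
```

The probe is gripped again at 58.7 N and hangs with about 3° tilt in the tool's x direction. The collar is offset about 10 mm towards -tool x. Carry it round to in front of the fork mouth and turn -12°, so the tilt lies along the slot.

>>> arm_command([
  {"dx": -0.008, "dy": 0.014, "dz": 0, "yaw": -1, "jaw": 0},
  {"dx": -0.022, "dy": 0.038, "dz": 0, "yaw": -2, "jaw": 0},
  {"dx": -0.038, "dy": 0.066, "dz": 0, "yaw": -3, "jaw": 0},
  {"dx": -0.054, "dy": 0.094, "dz": 0, "yaw": -4, "jaw": 0},
  {"dx": -0.07, "dy": 0.122, "dz": 0, "yaw": -5, "jaw": 0},
  {"dx": -0.086, "dy": 0.15, "dz": 0, "yaw": -6, "jaw": 0},
  {"dx": -0.102, "dy": 0.178, "dz": 0, "yaw": -7, "jaw": 0},
  {"dx": -0.114, "dy": 0.206, "dz": 0, "yaw": -8, "jaw": 0},
  {"dx": -0.122, "dy": 0.236, "dz": 0, "yaw": -9, "jaw": 0},
  {"dx": -0.126, "dy": 0.266, "dz": 0, "yaw": -10, "jaw": 0},
  {"dx": -0.126, "dy": 0.294, "dz": 0, "yaw": -11, "jaw": 0},
  {"dx": -0.122, "dy": 0.318, "dz": 0, "yaw": -12, "jaw": 0},
  {"dx": -0.112, "dy": 0.338, "dz": 0, "yaw": -12, "jaw": 0},
  {"dx": -0.104, "dy": 0.347, "dz": 0, "yaw": -12, "jaw": 0},
  {"dx": -0.102, "dy": 0.349, "dz": 0, "yaw": -12, "jaw": 0},
  {"dx": -0.102, "dy": 0.349, "dz": 0, "yaw": -12, "jaw": 0},
  {"dx": -0.102, "dy": 0.349, "dz": 0, "yaw": -12, "jaw": 0},
  {"dx": -0.102, "dy": 0.349, "dz": 0, "yaw": -12, "jaw": 0},
])

```text
clock: 21.95
eef_pos: [416.0, 341.6, 291.4]
tool_rot: [-3.142, -0.001, 2.667]
force: [-0.5, 0.4, -2.3]
width: 20.3
gripper_force: 58.9
```

```bash
cat > st.py <<'E'
# collar (held) and fork in stand axes, from the wrist camera
import sys
from h import *
P=camera_params("wrist");s0=read_state();T=s0["eef_pos"];im,d=get_image("wrist");n=sys.argv[1];np.savez(f"pics/{n}.npz",im=im,d=d,P=P);cv2.imwrite(f"pics/{n}.png",im[:,:,::-1])
W=pts("wrist",d,P);a=np.radians(-27.2);e=np.array([np.cos(a),np.sin(a)]);f=np.array([-e[1],e[0]])
S=W[...,:2]@e-319.4;t=W[...,:2]@f-492.6   # relative to the seat found before
TS,Tt=T[:2]@e-319.4,T[:2]@f-492.6
print("TCP",T.round(1),np.degrees(s0["tool_rot"]).round(1),"stand s,t",round(TS,1),round(Tt,1),s0["force"].round(1),round(s0["gripper_force"],1),s0["clock"])
r=np.hypot(S-TS,t-Tt);zr=W[...,2]-T[2]
k=(d>0)&(r<45)&(zr>-92)&(zr<-79)
def ext(n,k):
    if k.sum()>5:
        p=np.percentile(S[k],[1,99]);q=np.percentile(t[k],[1,99]);print(n,k.sum(),"s %.1f..%.1f mid %.1f  t %.1f..%.1f mid %.1f z %.1f"%(*p,p.mean(),*q,q.mean(),np.median(W[k][:,2])))
ext("collar",k)
for lo in(-75,-60,-45): ext(f"handle {lo}",(r<45)&(abs(zr-lo)<7))
for lo in(-155,-135,-115): ext(f"shaft {lo}",(r<45)&(abs(zr-lo)<7)&(abs(t-Tt)<12))
F=(abs(W[...,2]-141)<7)&(abs(t)<30)&(S>-50)&(S<60)&(im.min(2)>90)&(r>30)
ext("fork",F);ext("back lip",F&(W[...,2]>143.5)&(S>10));ext("front lip",F&(W[...,2]>143.5)&(S<0))
for c in range(-44,60,8):
    m=F&(abs(S-c)<2)
    if m.sum()>8:
        tt=np.sort(t[m]);g=np.diff(tt);i=g.argmax();print(c,"t %.1f..%.1f gap %.1f mid %.1f"%(tt[0],tt[-1],g[i],(tt[i]+tt[i+1])/2))
E
python3 st.py w7; python3 hang.py
```

```text
TCP [416.  341.6 291.4] [-180.    -0.   152.8] stand s,t -105.6 1.3 [-0.5  0.4 -2.3] 58.9 21.95
collar 936 s -112.6..-81.6 mid -97.1  t -16.5..17.3 mid 0.4 z 204.7
handle -75 141 s -108.6..-97.6 mid -103.1  t -11.0..11.7 mid 0.4 z 216.7
handle -60 177 s -109.5..-99.2 mid -104.4  t -10.9..11.3 mid 0.2 z 232.2
handle -45 219 s -110.9..-100.1 mid -105.5  t -10.9..11.7 mid 0.4 z 247.2
shaft -155 28 s -97.8..-94.1 mid -95.9  t -4.8..4.7 mid -0.0 z 135.6
fork 494 s -44.0..59.6 mid 7.8  t -23.1..24.0 mid 0.4 z 140.1
back lip 32 s 19.3..23.5 mid 21.4  t -23.1..23.8 mid 0.4 z 144.9
-44 t -20.4..21.0 gap 40.8 mid 0.4
-36 t -20.3..21.0 gap 37.0 mid 0.4
-28 t -20.7..21.2 gap 38.9 mid 0.3
12 t -22.1..22.9 gap 40.8 mid 0.3
20 t -23.3..24.1 gap 40.6 mid 0.4
44 t -9.9..11.7 gap 1.1 mid 1.4
52 t -10.0..11.7 gap 1.1 mid -8.3
[416.  341.7 291.5] [180.   -0.  152.8] 58.9 22.0
-155 44 width 60.6 centre [ 33.5 -39. ]
-140 28 width 11.0 centre [12.7 -8.4]
-125 26 width 11.0 centre [11.8 -8.3]
-110 29 width 11.0 centre [10.9 -7.7]
-60 65 width 23.5 centre [ 6.8 -7. ]
-45 65 width 23.0 centre [ 5.6 -6.6]
tilt deg x -9.9 y 9.7 offset at -93 (collar): 11.3 -10.6
bulb 9 [  40.3  -19.6 -188. ]
```

View pics/w7.png

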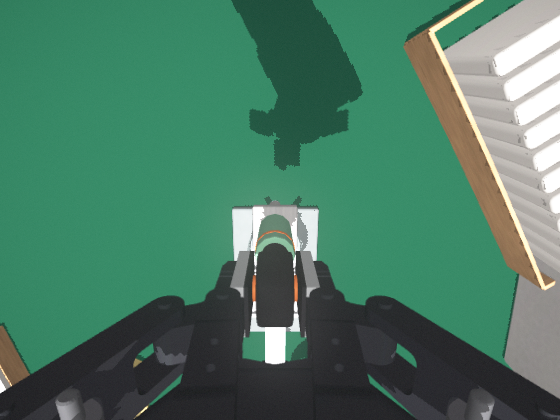

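The held collar's lateral centre (t 0.4) matches the slot centre (t 0.4). In the picture the probe is in the fingers at (275,285), in line with the fork arm at (275,345). The tilt makes the shaft lead, so I'll stop 5 mm short, lower, then finish the advance.

>>> arm_command([
  {"dx": 0, "dy": 0, "dz": -0.007, "yaw": 0, "jaw": 0},
  {"dx": 0, "dy": 0, "dz": -0.015, "yaw": 0, "jaw": 0},
  {"dx": 0.004, "dy": -0.002, "dz": -0.015, "yaw": 0, "jaw": 0},
  {"dx": 0.012, "dy": -0.006, "dz": -0.015, "yaw": 0, "jaw": 0},
  {"dx": 0.02, "dy": -0.0103, "dz": -0.015, "yaw": 0, "jaw": 0},
  {"dx": 0.028, "dy": -0.0144, "dz": -0.015, "yaw": 0, "jaw": 0},
  {"dx": 0.036, "dy": -0.0185, "dz": -0.015, "yaw": 0, "jaw": 0},
  {"dx": 0.044, "dy": -0.0226, "dz": -0.015, "yaw": 0, "jaw": 0},
  {"dx": 0.052, "dy": -0.0267, "dz": -0.015, "yaw": 0, "jaw": 0},
  {"dx": 0.06, "dy": -0.0308, "dz": -0.015, "yaw": 0, "jaw": 0},
  {"dx": 0.067, "dy": -0.0344, "dz": -0.015, "yaw": 0, "jaw": 0},
  {"dx": 0.073, "dy": -0.0375, "dz": -0.015, "yaw": 0, "jaw": 0},
  {"dx": 0.078, "dy": -0.04, "dz": -0.015, "yaw": 0, "jaw": 0},
  {"dx": 0.08, "dy": -0.0411, "dz": -0.015, "yaw": 0, "jaw": 0},
  {"dx": 0.08, "dy": -0.0411, "dz": -0.015, "yaw": 0, "jaw": 0},
  {"dx": 0.08, "dy": -0.0411, "dz": -0.015, "yaw": 0, "jaw": 0},
  {"dx": 0.08, "dy": -0.0411, "dz": -0.015, "yaw": 0, "jaw": 0},
])

```text
clock: 23.75
eef_pos: [496.0, 301.5, 276.2]
tool_rot: [-3.142, -0.0, 2.669]
force: [-0.6, 0.0, -3.2]
width: 19.8
gripper_force: 58.9
```

```bash
python3 st.py w8; python3 hang.py; python3 - <<'E'
from h import *
im,d=get_image("side");c=im[60:200,200:340,::-1];cv2.imwrite("pics/s8.png",cv2.resize(c,None,fx=4,fy=4,interpolation=cv2.INTER_CUBIC))
E
```

```text
TCP [496.  301.5 276.2] [-180.    -0.   152.9] stand s,t -16.1 2.3 [-0.6  0.  -3.2] 58.9 23.75
collar 928 s -23.2..8.0 mid -7.6  t -15.5..18.2 mid 1.3 z 189.5
handle -75 149 s -19.4..-8.4 mid -13.9  t -9.9..12.7 mid 1.4 z 202.0
handle -60 177 s -20.0..-9.8 mid -14.9  t -10.0..12.6 mid 1.3 z 216.7
handle -45 227 s -21.3..-10.7 mid -16.0  t -9.9..13.0 mid 1.6 z 231.9
shaft -155 29 s -8.4..-4.9 mid -6.7  t -3.7..5.7 mid 1.0 z 120.6
shaft -135 193 s -34.2..-11.1 mid -22.7  t -9.6..14.3 mid 2.3 z 140.1
fork 400 s -45.5..24.0 mid -10.8  t -24.4..26.2 mid 0.9 z 140.1
back lip 49 s 20.2..24.7 mid 22.5  t -23.8..25.7 mid 0.9 z 144.8
-44 t -25.6..27.6 gap 36.2 mid 1.2
-36 t -21.9..23.7 gap 43.0 mid 2.2
4 t -23.8..25.6 gap 44.7 mid 2.3
12 t -24.0..25.8 gap 41.3 mid 1.4
20 t -24.1..25.8 gap 41.0 mid 1.4
[496.  301.6 276.3] [180.   -0.  152.9] 58.9 23.8
-155 12 width 9.8 centre [ 12.6 -10. ]
-140 356 width 90.6 centre [ 11.6 -26.8]
-125 35 width 50.8 centre [ 12.7 -10.9]
-110 28 width 10.9 centre [10.6 -8.7]
-60 57 width 21.2 centre [ 8.5 -6.7]
-45 60 width 21.3 centre [ 7.2 -6.4]
tilt deg x -2.8 y 5.6 offset at -93 (collar): 9.9 -10.3
bulb 577 [  14.4   -9.4 -198.8]
```

In the slot without contact: collar about 6 mm short and 0.4 mm off laterally. Lower part way while advancing 4 mm.

>>> arm_command([
  {"dx": 0, "dy": 0, "dz": -0.006, "yaw": 0, "jaw": 0},
  {"dx": 0.001, "dy": -0.0005, "dz": -0.014, "yaw": 0, "jaw": 0},
  {"dx": 0.002, "dy": -0.001, "dz": -0.021, "yaw": 0, "jaw": 0},
  {"dx": 0.003, "dy": -0.0015, "dz": -0.026, "yaw": 0, "jaw": 0},
  {"dx": 0.0036, "dy": -0.002, "dz": -0.03, "yaw": 0, "jaw": 0},
  {"dx": 0.0036, "dy": -0.002, "dz": -0.03, "yaw": 0, "jaw": 0},
  {"dx": 0.0036, "dy": -0.002, "dz": -0.03, "yaw": 0, "jaw": 0},
  {"dx": 0.0036, "dy": -0.002, "dz": -0.03, "yaw": 0, "jaw": 0},
])

```text
clock: 24.7
eef_pos: [500.1, 299.2, 246.6]
tool_rot: [3.141, 0.0, 2.668]
force: [0.3, -0.3, -2.3]
width: 19.6
gripper_force: 58.9
```

```bash
python3 st.py w9
```

```text
TCP [500.1 299.2 246.6] [180.    0.  152.9] stand s,t -11.4 2.1 [ 0.3 -0.3 -2.3] 58.9 24.7
collar 929 s -18.4..13.0 mid -2.7  t -15.6..18.1 mid 1.2 z 159.8
handle -75 150 s -14.3..-3.7 mid -9.0  t -10.0..12.6 mid 1.3 z 172.0
handle -60 174 s -15.4..-4.7 mid -10.0  t -10.2..12.5 mid 1.1 z 186.7
handle -45 223 s -16.5..-5.8 mid -11.1  t -10.7..12.0 mid 0.7 z 202.9
shaft -155 140 s -39.5..-1.3 mid -20.4  t -9.5..13.8 mid 2.2 z 91.4
shaft -115 46 s -34.6..-13.5 mid -24.0  t -9.6..13.6 mid 2.0 z 134.1
fork 611 s -45.6..23.4 mid -11.1  t -24.2..25.9 mid 0.9 z 140.1
back lip 80 s 20.0..24.1 mid 22.1  t -23.8..25.6 mid 0.9 z 145.1
-44 t -24.9..27.3 gap 36.1 mid 1.0
-36 t -22.0..23.5 gap 31.3 mid 1.6
12 t -24.0..25.7 gap 37.2 mid 1.3
20 t -24.2..25.6 gap 36.0 mid 1.7
```

>>> arm_command([
  {"dx": 0.0008, "dy": -0.0004, "dz": -0.003, "yaw": 0, "jaw": 0},
  {"dx": 0.0008, "dy": -0.0004, "dz": -0.006, "yaw": 0, "jaw": 0},
  {"dx": 0.0008, "dy": -0.0004, "dz": -0.009, "yaw": 0, "jaw": 0},
  {"dx": 0.0008, "dy": -0.0004, "dz": -0.0105, "yaw": 0, "jaw": 0},
  {"dx": 0.0008, "dy": -0.0004, "dz": -0.0105, "yaw": 0, "jaw": 0},
  {"dx": 0.0008, "dy": -0.0004, "dz": -0.0105, "yaw": 0, "jaw": 0},
])

```text
clock: 25.35
eef_pos: [500.7, 298.8, 235.8]
tool_rot: [-3.142, 0.0, 2.668]
force: [-1.2, 0.2, -2.5]
width: 20.1
gripper_force: 58.9
```

Force still shows the full weight hanging, so no contact yet. Creep down.

>>> arm_command([
  {"dx": 0, "dy": 0, "dz": -0.0008, "yaw": 0, "jaw": 0},
  {"dx": 0, "dy": 0, "dz": -0.0015, "yaw": 0, "jaw": 0},
  {"dx": 0, "dy": 0, "dz": -0.002, "yaw": 0, "jaw": 0},
  {"dx": 0, "dy": 0, "dz": -0.002, "yaw": 0, "jaw": 0},
])

```text
clock: 25.75
eef_pos: [501.7, 298.6, 234.8]
tool_rot: [3.14, 0.002, 2.668]
force: [0.4, -1.2, 5.5]
width: 20.4
gripper_force: 59.6
```

```bash
python3 st.py w10 | head -6
```

```text
TCP [501.7 298.6 234.8] [1.799e+02 1.000e-01 1.528e+02] stand s,t -9.7 2.3 [ 0.4 -1.2  5.5] 59.6 25.75
collar 1302 s -26.3..20.5 mid -2.9  t -22.8..24.9 mid 1.1 z 147.8
handle -75 150 s -13.3..-2.7 mid -8.0  t -10.0..12.5 mid 1.2 z 160.0
handle -60 180 s -14.2..-4.1 mid -9.1  t -10.0..12.4 mid 1.2 z 174.8
handle -45 219 s -15.2..-5.2 mid -10.2  t -10.5..12.6 mid 1.1 z 190.5
shaft -155 52 s -38.2..-0.3 mid -19.2  t -8.7..13.8 mid 2.5 z 77.4
```

It's in contact, with the collar top at 147.8. Ease the grip so it squares itself in the pocket while still in the fingers.

>>> arm_command([
  {"dx": 0, "dy": 0, "dz": 0.0005, "yaw": 0, "jaw": 0.24},
  {"dx": 0, "dy": 0, "dz": 0.0005, "yaw": 0, "jaw": 0.247},
  {"dx": 0, "dy": 0, "dz": 0.0005, "yaw": 0, "jaw": 0.252},
  {"dx": 0, "dy": 0, "dz": 0.0005, "yaw": 0, "jaw": 0.2545},
  {"dx": 0, "dy": 0, "dz": 0.0005, "yaw": 0, "jaw": 0.2545},
  {"dx": 0, "dy": 0, "dz": 0.0005, "yaw": 0, "jaw": 0.2545},
  {"dx": 0, "dy": 0, "dz": 0.0005, "yaw": 0, "jaw": 0.2545},
])

```text
clock: 26.5
eef_pos: [501.1, 298.8, 234.7]
tool_rot: [3.141, 0.001, 2.668]
force: [0.6, -0.6, 4.9]
width: 21.7
gripper_force: 7.6
```

```bash
python3 st.py w11; python3 hang.py
```

```text
TCP [501.1 298.8 234.7] [180.    0.  152.9] stand s,t -10.3 2.2 [ 0.6 -0.6  4.9] 7.6 26.5
collar 1294 s -26.3..22.6 mid -1.8  t -22.7..24.7 mid 1.0 z 147.8
handle -75 144 s -13.4..-3.0 mid -8.2  t -10.1..12.4 mid 1.1 z 160.2
handle -60 182 s -14.4..-3.3 mid -8.9  t -10.2..12.6 mid 1.2 z 174.9
handle -45 216 s -15.6..-5.6 mid -10.6  t -10.4..12.4 mid 1.0 z 190.4
shaft -155 56 s -38.2..-0.4 mid -19.3  t -9.0..12.6 mid 1.8 z 77.3
shaft -135 14 s -39.5..-36.2 mid -37.8  t -6.2..10.7 mid 2.2 z 92.9
fork 647 s -45.5..23.5 mid -11.0  t -24.3..25.9 mid 0.8 z 140.1
back lip 34 s 20.2..24.2 mid 22.2  t -16.3..19.1 mid 1.4 z 144.9
-44 t -25.2..27.4 gap 36.1 mid 1.1
-36 t -22.2..24.0 gap 29.1 mid 1.3
-28 t -24.1..-21.8 gap 0.5 mid -23.5
12 t -23.6..25.6 gap 37.3 mid 2.2
20 t -23.8..25.8 gap 32.2 mid 1.4
[501.1 298.8 234.7] [180.    0.  152.9] 7.6 26.55
-155 280 width 67.9 centre [  2.5 -36.2]
-140 134 width 74.8 centre [  2.4 -36.6]
-125 26 width 11.0 centre [11.1 -8.6]
-110 24 width 94.6 centre [ 10.4 -24.5]
-60 55 width 21.5 centre [ 7.5 -6.2]
-45 56 width 22.6 centre [ 7.2 -6.2]
tilt deg x 1.9 y 15.1 offset at -93 (collar): 7.3 -16.2
bulb 476 [   8.5   -8.4 -157.8]
```

Still about 3° tilted, with the head behind. Shift the lightly held head 4.5 mm forward along the fork to straighten it.

>>> arm_command([
  {"dx": 0.001, "dy": -0.0005, "dz": 0, "yaw": 0, "jaw": 0.2545},
  {"dx": 0.002, "dy": -0.001, "dz": 0, "yaw": 0, "jaw": 0.2545},
  {"dx": 0.003, "dy": -0.0015, "dz": 0, "yaw": 0, "jaw": 0.2545},
  {"dx": 0.004, "dy": -0.002, "dz": 0, "yaw": 0, "jaw": 0.2545},
  {"dx": 0.004, "dy": -0.002, "dz": 0, "yaw": 0, "jaw": 0.2545},
  {"dx": 0.004, "dy": -0.002, "dz": 0, "yaw": 0, "jaw": 0.2545},
])

```text
clock: 27.2
eef_pos: [504.7, 296.9, 234.2]
tool_rot: [-3.142, -0.0, 2.668]
force: [1.7, 0.1, 3.3]
width: 21.8
gripper_force: 7.4
```

```bash
python3 st.py w12|head -5
```

```text
TCP [504.7 296.9 234.2] [-180.    -0.   152.9] stand s,t -6.2 2.1 [1.7 0.1 3.3] 7.4 27.2
collar 1428 s -26.2..22.9 mid -1.6  t -23.4..25.1 mid 0.8 z 147.5
handle -75 162 s -12.6..-2.0 mid -7.3  t -10.2..12.6 mid 1.2 z 159.3
handle -60 195 s -12.9..-1.7 mid -7.3  t -10.3..12.6 mid 1.1 z 174.4
handle -45 228 s -13.5..-3.3 mid -8.4  t -10.5..12.9 mid 1.2 z 189.2
```

Tilt is now about 1.5° with the collar seated. Open and withdraw straight up.

>>> arm_command([
  {"dx": 0, "dy": 0, "dz": 0, "yaw": 0, "jaw": 0.258},
  {"dx": 0, "dy": 0, "dz": 0, "yaw": 0, "jaw": 0.265},
  {"dx": 0, "dy": 0, "dz": 0, "yaw": 0, "jaw": 0.28},
  {"dx": 0, "dy": 0, "dz": 0, "yaw": 0, "jaw": 0.35},
  {"dx": 0, "dy": 0, "dz": 0, "yaw": 0, "jaw": 0.5},
  {"dx": 0, "dy": 0, "dz": 0, "yaw": 0, "jaw": 0.6},
  {"dx": 0, "dy": 0, "dz": 0, "yaw": 0, "jaw": 0.6},
  {"dx": 0, "dy": 0, "dz": 0.01, "yaw": 0, "jaw": 0.6},
  {"dx": 0, "dy": 0, "dz": 0.025, "yaw": 0, "jaw": 0.6},
  {"dx": 0, "dy": 0, "dz": 0.045, "yaw": 0, "jaw": 0.6},
  {"dx": 0, "dy": 0, "dz": 0.07, "yaw": 0, "jaw": 0.6},
  {"dx": 0, "dy": 0, "dz": 0.1, "yaw": 0, "jaw": 0.6},
  {"dx": 0, "dy": 0, "dz": 0.13, "yaw": 0, "jaw": 0.6},
  {"dx": 0, "dy": 0, "dz": 0.13, "yaw": 0, "jaw": 0.6},
  {"dx": 0, "dy": 0, "dz": 0.13, "yaw": 0, "jaw": 0.6},
  {"dx": 0, "dy": 0, "dz": 0.13, "yaw": 0, "jaw": 0.6},
])

```text
clock: 28.85
eef_pos: [504.1, 296.8, 363.9]
tool_rot: [-3.141, -0.001, 2.668]
force: [0.3, 0.4, -0.7]
width: 51.1
gripper_force: 0.0
```

```bash
python3 st.py w13|head -1; python3 - <<'E'
from h import *
z=np.load("pics/w13.npz",allow_pickle=True);im,d,P=z["im"],z["d"],z["P"].item();W=pts("wrist",d,P)
a=np.radians(-27.2);e=np.array([np.cos(a),np.sin(a)]);f=np.array([-e[1],e[0]]);S=W[...,:2]@e-319.4;t=W[...,:2]@f-492.6
for lo,hi in((146,150),(155,170),(175,190),(240,252),(255,266)):
    k=(W[...,2]>lo)&(W[...,2]<hi)&(abs(S)<40)&(abs(t)<26)
    if k.sum(): print(lo,k.sum(),np.percentile(S[k],[1,99]).round(1),np.percentile(t[k],[1,99]).round(1),np.median(W[k][:,2]).round(1))
ims,_=get_image("side");A=cv2.resize(ims[60:200,200:340,::-1],(400,400),interpolation=cv2.INTER_CUBIC)
B=cv2.resize(im[100:380,140:420,::-1],(400,400));cv2.imwrite("pics/end.png",np.hstack([A,B]))
E
```

```text
TCP [504.1 296.8 363.9] [-1.800e+02 -1.000e-01  1.529e+02] stand s,t -6.7 1.9 [ 0.3  0.4 -0.7] 0.0 28.85
146 390 [-24.   20.3] [-19.   17.5] 147.9
155 54 [-12.1  -0.8] [-10.1  12.6] 162.6
175 58 [-12.2  -4.1] [-9.6 11.6] 182.0
240 151 [-17.    4.2] [-9.6 12.2] 249.9
255 643 [-14.5  13.3] [-6.8  8.5] 261.1
```

View pics/end.png

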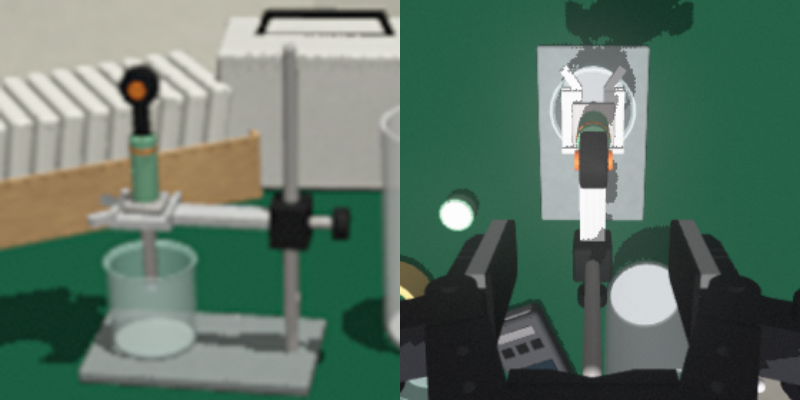

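The left crop shows the probe upright in the fork: head (137,85), collar (150,205), tip inside the beaker. The right crop shows it from above, with the collar between the lips. It measures upright, collar top at 147.9 mm, centred within about 1 mm, and the gripper is clear.

```bash
python3 -c "
from cell import *
print(finish_job())"
```

```text
the job is handed in; nothing more can be done
None
```

The job is handed in: the probe hangs upright in the fork, let go, with its collar seated within about 1 mm and its tip inside the beaker; the arm clock read about 29 s, and the handover returned no verdict.

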